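# Fetch the boxed-in salt shaker from the condiment caddy

### The job

The salt shaker is boxed in at the back of the wooden condiment caddy: first move the pepper grinder, the glass cruet and the tumbler out of the way, standing them all upright on the bamboo trivet. Then take the salt shaker out and stand it in the middle of the round cork coaster, and after that put the grinder, cruet and tumbler back upright in the caddy, each on the very seat it came from. Do not knock anything over, do not shift the shaker while you clear, and leave the potted succulent, the bowl and the candle alone.

Things in the scene. Friction and masses are not known exactly. Their poses are not given: they have to be found in the camera images.
- grinder_mid (a point): Pepper grinder (loose, 0.28 kg): white ceramic, 52 mm across at the foot, 44 mm at the waist (45 mm up), 50 mm at the collar 78 to 95 mm up; on top a flat steel turning knob (22 x 9 mm, not to be turned); 118 mm tall in all. Point: on its axis, 59 mm above its underside; z is its upright axis, yaw is of no matter. Good grasp: the collar, 86 mm above the underside.
- cruet_mid (a point): Empty clear glass cruet (loose, 0.22 kg): body 55 mm across up to 62 mm, shoulder to 86 mm, neck 28 mm across, lip 34 mm across at 122 to 127 mm (its top). Point: on its axis, 63.5 mm above its underside; z is its upright axis, yaw is of no matter. Good grasp: the neck, 104 mm above the underside.
- tumbler_mid (a point): Red plastic tumbler (loose, 0.07 kg), empty, open at the top, 110 mm tall, 62 mm across the rim, narrower at the foot, wall 3 mm. Point: on its axis, 55 mm above its underside; z is its upright axis, yaw is of no matter. Good grasp: across the outside, 88 mm above the underside.
- shaker_mid (a point): Stainless salt shaker (loose, 0.11 kg), the shortest: 58 mm tall, 37 mm across the foot, 35 mm at 44 mm up, domed top. Point: on its axis, 29 mm above its underside; z is its upright axis, yaw is of no matter. Good grasp: 34 mm above the underside. Until the others are cleared, a gripper has no room round it.
- caddy: Fixed dark wood board 170 (x) by 200 (y), 12 mm thick, a fence 30 mm high on its back edge (inner face x = 77). Origin: centre of underside, z up, x to the fence. Inlaid rings mark the seats, (x, y) in mm: shaker (30, 0); left (30, 62), right (30, -62) and front (-32, 0) for grinder, cruet and tumbler, in an order that changes. All stand within 2 mm of their seat's centre.
- trivet: Long bamboo trivet, fixed: slatted board 260 mm (x, its long axis) by 110 mm (y), its top 10 mm above the table. Origin: centre of the underside, z up. Lies to the left or right of the caddy. The three cleared things fit in a row, for example at x = -85, 0 and 85 mm; their axes must be over the trivet.
- coaster: Round cork coaster, fixed, 94 mm across, 6 mm thick. Origin: centre of the underside. Lies on the other side of the caddy from the trivet.
- planter: Bystander: small terracotta pot with a green succulent, 94 mm across, 115 mm tall with the plant, beyond the caddy. Origin: centre of the underside.
- bowl: Bystander: blue ceramic bowl, 104 mm across, 45 mm tall, beyond the caddy. Origin: centre of the underside.
- candle: Bystander: unlit candle in a metal tin, 72 mm across, 50 mm tall, beyond the caddy. Origin: centre of the underside.
Not all that is in view belongs to the job. Leave any blue look-alike of the part that bears cruet_mid alone. Of the things that look like the part that bears tumbler_mid, the largest one is meant.

How it is judged (in metres and radians):
On the way, in this order (a step that is already met when the one before it is completed fails the run):
1. grinder, cruet and tumbler all stand released on the trivet while the salt shaker is still in its place in the caddy (x of grinder_mid in the frame of trivet between -0.13 and 0.13 m and y of grinder_mid in the frame of trivet between -0.055 and 0.055 m and z of grinder_mid in the frame of trivet between 0.063 and 0.075 m and angle between each of grinder_mid, cruet_mid, tumbler_mid's own z axis and vertical below 0.12 rad and linear speed of each of grinder, cruet, tumbler below 0.03 m/s and contact force between the fingers and grinder below 0.05 N and x of cruet_mid in the frame of trivet between -0.13 and 0.13 m and y of cruet_mid in the frame of trivet between -0.055 and 0.055 m and z of cruet_mid in the frame of trivet between 0.0675 and 0.0795 m and contact force between the fingers and cruet below 0.05 N and x of tumbler_mid in the frame of trivet between -0.13 and 0.13 m and y of tumbler_mid in the frame of trivet between -0.055 and 0.055 m and z of tumbler_mid in the frame of trivet between 0.059 and 0.071 m and contact force between the fingers and tumbler below 0.05 N and distance of shaker_mid from where it was at the start of the episode below 0.015 m), for 0.2 s.
2. the salt shaker stands released in the middle of the coaster while the other three still stand on the trivet (x of grinder_mid in the frame of trivet between -0.13 and 0.13 m and y of grinder_mid in the frame of trivet between -0.055 and 0.055 m and z of grinder_mid in the frame of trivet between 0.063 and 0.075 m and angle between each of grinder_mid, cruet_mid, tumbler_mid, shaker_mid's own z axis and vertical below 0.12 rad and linear speed of each of grinder, cruet, tumbler, shaker below 0.03 m/s and contact force between the fingers and grinder below 0.05 N and x of cruet_mid in the frame of trivet between -0.13 and 0.13 m and y of cruet_mid in the frame of trivet between -0.055 and 0.055 m and z of cruet_mid in the frame of trivet between 0.0675 and 0.0795 m and contact force between the fingers and cruet below 0.05 N and x of tumbler_mid in the frame of trivet between -0.13 and 0.13 m and y of tumbler_mid in the frame of trivet between -0.055 and 0.055 m and z of tumbler_mid in the frame of trivet between 0.059 and 0.071 m and contact force between the fingers and tumbler below 0.05 N and horizontal distance between shaker_mid and coaster below 0.015 m and z of shaker_mid in the frame of coaster between 0.029 and 0.041 m and contact force between the fingers and shaker below 0.05 N), for 0.2 s.
At the end, for the whole second after the job is handed in: The salt shaker stands upright on the coaster, its axis within 15 mm of the coaster's centre; grinder, cruet and tumbler stand upright in the caddy, each within 15 mm of where it stood at the start; all upright within 0.12 rad, released and at rest (horizontal distance between shaker_mid and coaster below 0.015 m and z of shaker_mid in the frame of coaster between 0.029 and 0.041 m and angle between each of shaker_mid, grinder_mid, cruet_mid, tumbler_mid's own z axis and vertical below 0.12 rad and linear speed of each of shaker, grinder, cruet, tumbler below 0.03 m/s and contact force between the fingers and shaker below 0.05 N and distance of each of grinder_mid, cruet_mid, tumbler_mid from where it was at the start of the episode below 0.015 m); the robot touches nothing.
It fails at once if the potted succulent, bowl or candle is shoved more than 25 mm (distance of any of planter, bowl, candle from where it was at the start of the episode above 0.025 m).
It fails at once if grinder, cruet, tumbler or shaker is knocked over (tilted more than 0.7 rad) (angle between any of grinder_mid, cruet_mid, tumbler_mid, shaker_mid's own z axis and vertical above 0.7 rad).
It also fails if it takes over 138 s, if anything falls off the work surface, if the arm or the gripper's body presses on something with over 40 N, if the wrist force passes 120 N, or if a joint passes its speed limit or range.

### The arm

A 6-joint arm with a two-finger parallel gripper is mounted at the origin on the work surface. World frame = base frame: x ahead of the robot, y to its left, z up, the work surface at z = 0. Lengths are in mm, angles in degrees, forces in N, time in s.
With the tool pointing down it reaches from about 350 to 850 mm from the base axis. Payload 8.1 kg.
Tool frame: the origin (TCP) lies midway between the tips of the shut fingers; the grasp point (between the pads) lies 19 mm behind it; z points along the fingers, y is the direction in which the jaws open and shut (so a half turn about z gives the same grasp; the last joint's range is limited). The gripper opens to 85 mm and grips with 20 to 120 N. Pads are 22 mm wide; open, the fingers measure 114 mm over their backs; the gripper's body (76 mm by 85 mm) begins 54 mm behind the grasp point. The pads swing forward as they close: fully open they stand 13 mm farther back than shut.
Start: joints at [62.429, 7.471, 85.268, -0, 87.261, -4.893], TCP at [231.307, 553.626, 231.292] pointing down, gripper open.
Joint ranges: [-169.43, 169.43], [-51.17, 129.36], [1.28, 143.12], [-76.62, 256.62], [0, 156.53], [-152.29, 152.29]. Speed limits (degrees/s): [136.94, 136.94, 159.86, 180, 180, 180].

### API

Orientations are given as [roll, pitch, yaw] about the fixed x, y, z axes, in that order (R = Rz(yaw) Ry(pitch) Rx(roll)).
In Python, from bench import r gives the robot as it stands.
- The arm moves only by the tool carry_out, never from a script. Its argument "increments" is a list of rows, each a list of 3 entries, a list of its own where there are three numbers: the shift along the tool's x, y, z in m, then the turn, a rotation vector about the tool's x, y, z in rad, then the closure, from 0 (fully open) to 1 (shut). A call has 1 to 12 rows; each row shifts and turns the pose as measured when the row begins, along the tool's axes as they then stand; what a row does not reach is not made up. A row lasts 1/10 s, in which the tool goes at most 50 mm and 8.59 degrees, less where a joint would pass 70% of its speed; a pose out of reach is approached as far as the arm can. A call with a gripper value outside its range is refused whole. The fingers move at their own pace and stop on an object; "newtons" is the grip in N (left out, the last holds). Time passes only in rows, so rows that do not move let the fingers close. It gives the time, the measured TCP pose, the force and the opening at its end, in the units of the state.
- r.sense(): the state, without advancing time (a new reading comes with each control period).
- r.snapshot(name): name is "scene" or "top" or "wrist"; returns a dict with "image" (384x512x3 uint8, blue, green, red), "vertical_fov" (degrees; the focal length in pixels is half the picture's height over the tangent of half this angle, whatever the lens; pixels are square), "cx", "cy" (the principal point, pixels), "rvec" (rotation vector, rad) and "tvec" (3), from world to camera coordinates, as OpenCV has them. Camera axes: x right, y down, z forward; pixel columns grow to the right and rows downward; lengths in mm; the calibration is good to about 2 mm. A picture is of the moment at which its call begins. There is no depth.
- r.hand_in(): hands the job in, once; it reports no verdict.
The state is a dict: "time": time; "joint_pos": joint angles; "qd": joint speeds; "joint_efforts": joint torques, N m; "tool_pos": TCP position; "tcp_rot": TCP orientation; "ft_force": force on the tool from outside, world axes, zero at the start; "wrist_torque": the same for the moment, N m; "finger_gap": finger opening in mm.
Only numpy, scipy, OpenCV 4.12 (cv2) and the standard library are available. Lean on these libraries where they do the work, as an engineer would, in place of code of your own. Each camera call takes 0.05 s, during which the arm holds its last target.

## Working session

There is one attempt and no reset: what is moved stays moved. The work goes in short steps, Python scripts to look and compute and a tool call to move; the robot and the scene stay as the last step left them, time stands still between calls to the robot, and variables do not carry over. Pictures are saved under pics/ and viewed, and the job is handed in when it is done.

Besides the shell and the picture viewer there is one more tool, called as name(argument=value, ...) on one line, values as JSON. carry_out: Moves the arm, as the interface text tells. Its arguments: {"type":"object","properties":{"increments":{"type":"array"},"newtons":{"type":"number"}},"required":["increments"]}

```bash
mkdir -p pics; ls; cat > h.py <<'E'
import numpy as np, cv2, json, pickle
from bench import r
def shot(n,f):
    s=r.snapshot(n); cv2.imwrite(f'pics/{f}.png',s['image']); pickle.dump(s,open(f'pics/{f}.pkl','wb')); return s
def K(s):
    h=s['image'].shape[0]; f=h/2/np.tan(np.radians(s['vertical_fov'])/2)
    return np.array([[f,0,s['cx']],[0,f,s['cy']],[0,0,1]])
def ray(s,u,v):
    R=cv2.Rodrigues(np.array(s['rvec'],float))[0]; t=np.array(s['tvec'],float).ravel()
    return -R.T@t, R.T@np.linalg.inv(K(s))@[u,v,1]
def onz(s,u,v,z):
    c,d=ray(s,u,v); return c+d*(z-c[2])/d[2]
def proj(s,p):
    return cv2.projectPoints(np.array(p,float).reshape(-1,3),np.array(s['rvec'],float),np.array(s['tvec'],float),K(s),None)[0].reshape(-1,2)
def crop(s,f,u0,v0,u1,v1,k):
    im=s['image'][v0:v1,u0:u1]; cv2.imwrite(f'pics/{f}.png',cv2.resize(im,None,fx=k,fy=k,interpolation=cv2.INTER_CUBIC))
def ld(f): return pickle.load(open(f'pics/{f}.pkl','rb'))
E
python3 - <<'E'
from h import *
for n in ('scene','top'):
    s=shot(n,n+'0'); print(s['vertical_fov'],s['cx'],s['cy'],ray(s,256,192))
print(r.sense())
E
```

```text
pics
45.09922152395254 255.77865684917668 183.2995870816053 (array([1161.50522569, -269.84965442,  791.8615083 ]), array([-0.58675999,  0.26830079, -0.76425236]))
50.457128951504956 257.2907955199609 195.9569735747833 (array([498.92157527, -14.17652635, 887.56305436]), array([ 0.11092978,  0.02516692, -0.99356205]))
{'time': 0.1, 'joint_pos': array([ 6.24295576e+01,  7.51290698e+00,  8.53228753e+01, -7.52073283e-05,
        8.72620943e+01, -4.89251459e+00]), 'qd': array([-0.00242211, -0.14696232, -0.17995813, -0.02698788,  0.00038644,
       -0.01364654]), 'joint_efforts': array([ 6.88014552e-04, -5.70947671e+01, -5.01943481e+01, -1.57243603e-04,
        8.05360673e-03, -5.73949592e-06]), 'tool_pos': array([231.07338399, 553.17916607, 230.32874837]), 'tcp_rot': array([-1.79902474e+02, -8.27273281e-03,  1.57322069e+02]), 'ft_force': array([-0.7132179 ,  0.13423668, -0.87287616]), 'wrist_torque': array([ 0.01809222, -0.02175559,  0.02041381]), 'finger_gap': 85.21994765248989}
```

View pics/scene0.png

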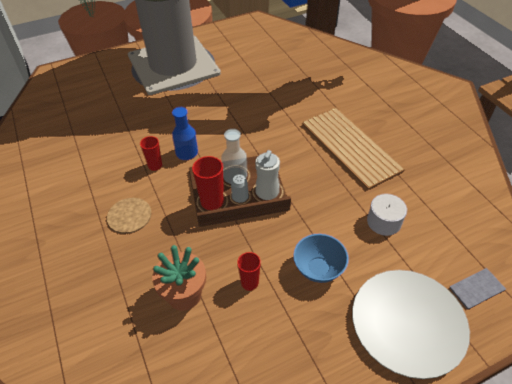

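View pics/top0.png

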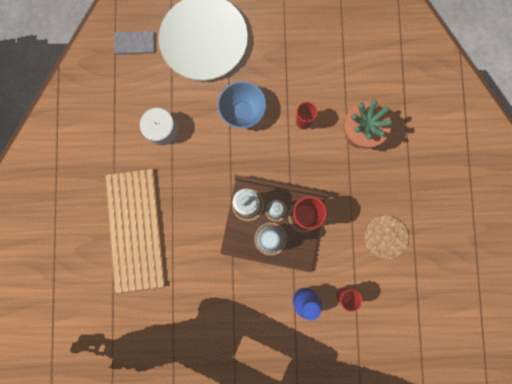

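The scene and top pictures show the real pieces in the caddy. In the top view the grinder is at (246,203) on the left seat, the shaker at (276,210), the tumbler at (309,213) on the right seat and the clear cruet at (270,239) in front. The trivet is at (135,230) and the coaster at (387,237).

Look-alikes in the top view:
- The small red cups at (306,115) and (350,299) are smaller than the tumbler in the caddy, so I ignore them.
- The blue cruet at (308,304) is to be left alone.

Next, a close crop to check this choice.

```bash
python3 - <<'E'
from h import *
s=ld('top0'); crop(s,'c1',210,165,350,280,5); crop(s,'c2',95,160,175,300,4); 
s=ld('scene0'); crop(s,'c3',180,120,300,230,6)
E
```

```text
(no output)
```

View pics/c1.png

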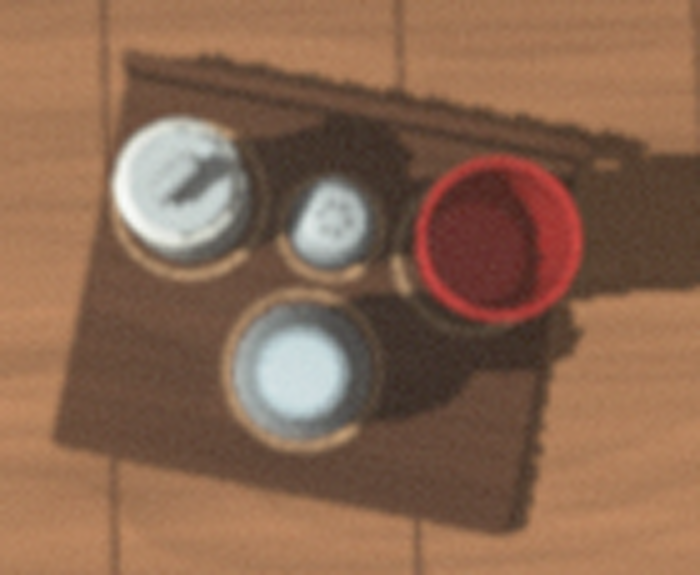

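View pics/c2.png

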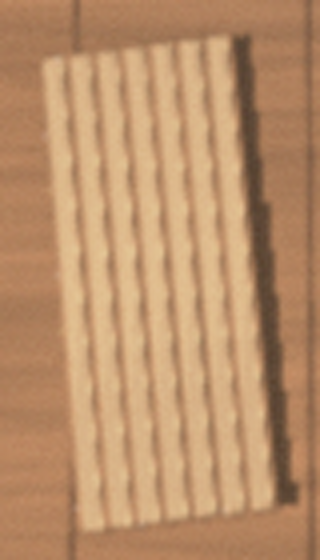

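View pics/c3.png

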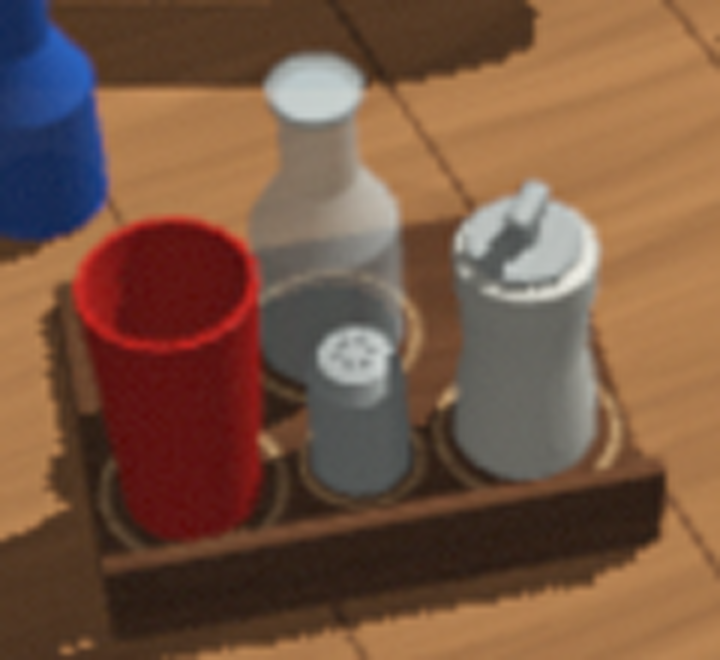

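```bash
python3 - <<'E'
from h import *
s=ld('top0'); g=ld('scene0')
c=lambda x,y:((x+.5)/5+209.5,(y+.5)/5+164.5)
P={}
for n,(x,y,z) in dict(grinder=(180,184,107),cruet=(302,369,139),tumbler=(499,240,122),shaker=(335,215,69),fl=(57,440,12),fr=(515,530,12)).items():
    P[n]=onz(s,*c(x,y),z); print(n,P[n].round(1))
c=lambda x,y:((x+.5)/6+179.5,(y+.5)/6+119.5)
for n,(x,y,z) in dict(grinder=(527,245,107),cruet=(315,90,139),tumbler=(167,285,122),shaker=(355,352,69)).items():
    print('scene',n,onz(g,*c(x,y),z).round(1))
c=lambda x,y:((x+.5)/4+94.5,(y+.5)/4+159.5)
T=np.array([onz(s,*c(*q),10) for q in [(42,60),(232,37),(275,507),(82,530)]]); print(T.round(1),T.mean(0))
b=(T[0]+T[1]-T[2]-T[3])/2; print('triv len',np.linalg.norm(b),np.degrees(np.arctan2(b[1],b[0])))
e=P['fl']-P['fr']; print('caddy w',np.linalg.norm(e),np.degrees(np.arctan2(-e[0],e[1])))
a=np.arctan2(-e[0],e[1]); R=np.array([[np.cos(a),-np.sin(a)],[np.sin(a),np.cos(a)]])
m=((P['fl']+P['fr'])/2)[:2]+R@[85,0]
for n,o in dict(shaker=(30,0),left=(30,62),right=(30,-62),front=(-32,0)).items(): print(n,(m+R@o).round(1))
# coaster
hsv=s['image'][210:265,360:415]; crop(s,'c4',355,205,420,270,8)
crop(g,'c5',95,185,165,245,8)
E
```

```text
grinder [568.5  26.1 107. ]
cruet [496.5 -18.4 139. ]
tumbler [542.5 -93.8 122. ]
shaker [557.5 -34.   69. ]
fl [468.8  86.3  12. ]
fr [ 425.9 -107.    12. ]
scene grinder [569.1  28.2 107. ]
scene cruet [498.  -18.5 139. ]
scene tumbler [546.2 -93.9 122. ]
scene shaker [556.5 -32.5  69. ]
[[645.5 338.5  10. ]
 [654.9 233.5  10. ]
 [400.8 210.9  10. ]
 [391.3 314.5  10. ]] [523.10624287 274.33894936  10.        ]
triv len 255.1951359976975 5.245448914504812
caddy w 198.05268609229776 -12.517833547958547
shaker [559.6 -35.3]
left [573.1  25.2]
right [546.2 -95.8]
front [499.1 -21.9]
```

View pics/c4.png

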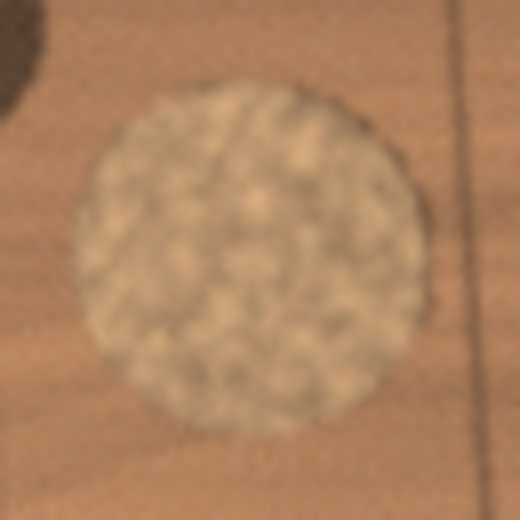

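The close crops confirm the choice: big red tumbler in the right seat, clear cruet in front, grinder on the left and shaker in the middle. First I turn the tool to yaw 180, so tool shifts are (-dx, dy, -dz).

```bash
python3 - <<'E'
from h import *
s=ld('top0'); print(onz(s,386,236.8,6))
g=ld('scene0'); print(onz(g,129,214.5,6))
E
```

```text
[ 492.58612138 -266.9032469     6.        ]
[ 496.03814476 -265.78163673    6.        ]
```

carry_out(increments=[[[0,0,-0.005],[0,0,-0.132],0],[[0,0,-0.005],[0,0,-0.132],0],[[0,0,-0.005],[0,0,-0.132],0],[[0,0,0],[0,0,0],0]], newtons=20)

```text
time: 0.5
tool_pos: [230.4, 551.9, 242.9]
tcp_rot: [-179.7, -0.2, -179.2]
ft_force: [0.7, -0.1, 1.0]
finger_gap: 85.3
```

carry_out(increments=[[[-0.018,-0.038,0],[0,0,0],0],[[-0.018,-0.038,0],[0,0,0],0],[[-0.018,-0.038,0],[0,0,0],0],[[-0.018,-0.038,0],[0,0,0],0],[[-0.018,-0.038,0],[0,0,0],0],[[-0.018,-0.038,0],[0,0,0],0],[[-0.018,-0.038,0],[0,0,0],0],[[-0.018,-0.038,0],[0,0,0],0],[[-0.018,-0.038,0],[0,0,0],0],[[-0.018,-0.038,0],[0,0,0],0.25],[[-0.018,-0.038,0],[0,0,0],0.25],[[0,0,0],[0,0,0],0.25]])

```text
time: 1.7
tool_pos: [428.3, 115.6, 237.4]
tcp_rot: [-179.3, -0.4, 177.9]
ft_force: [-0.7, 0.2, 0.5]
finger_gap: 64.0
```

```bash
cat >> h.py <<'E'
from scipy.spatial.transform import Rotation as Ro
def todo(x,y,z,yaw=180):
    s=r.sense(); R=Ro.from_euler('xyz',s['tcp_rot'],degrees=True)
    d=R.inv().apply(np.array([x,y,z])-s['tool_pos'])/1000
    w=(R.inv()*Ro.from_euler('xyz',[180,0,yaw],degrees=True)).as_rotvec()
    print('t',round(s['time'],2),'shift',d.round(4),'turn',w.round(3),'F',np.round(s['ft_force'],1),'gap',round(s['finger_gap'],1))
E
python3 -c "
from h import *
todo(497.5,-18.5,245)"
```

```text
t 1.7 shift [-0.0739 -0.1316 -0.0065] turn [-0.012 -0.008 -0.036] F [-0.7  0.2  0.5] gap 64.0
```

carry_out(increments=[[[-0.018,-0.033,-0.001],[-0.003,-0.002,-0.009],0.25],[[-0.018,-0.033,-0.001],[-0.003,-0.002,-0.009],0.25],[[-0.018,-0.033,-0.001],[-0.003,-0.002,-0.009],0.25],[[-0.018,-0.033,-0.001],[-0.003,-0.002,-0.009],0.25],[[0,0,0],[0,0,0],0.25],[[0,0,0],[0,0,0],0.25]])

```text
time: 2.3
tool_pos: [497.3, -21.2, 239.0]
tcp_rot: [179.8, -0.2, 178.8]
ft_force: [1.4, 0.2, -0.5]
finger_gap: 64.1
```

```bash
python3 -c "
from h import *
todo(497.5,-18.5,245)
s=shot('wrist','w0'); print(ray(s,256,192),proj(s,[[497.5,-18.5,139],[557,-33.3,70]]))"
```

```text
t 2.3 shift [-0.0001  0.0027 -0.006 ] turn [ 0.003 -0.003 -0.022] F [ 1.4  0.2 -0.5] gap 64.1
(array([431.89819421, -21.0592414 , 382.33270862]), array([ 0.26637988,  0.01398889, -0.96393594])) [[254.93750734 190.33805301]
 [243.05735679 222.2728843 ]]
```

View pics/w0.png

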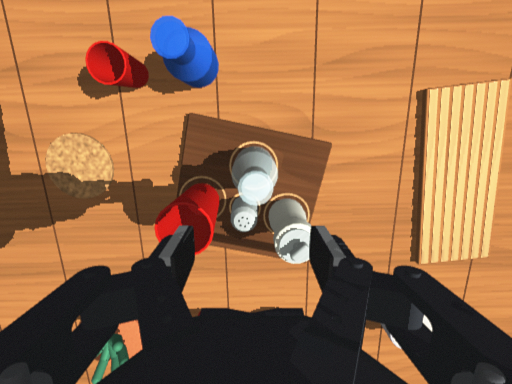

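The wrist view shows the cruet lip at (256,186), the shaker top at (244,218), the tumbler rim at (184,226) and the grinder top at (295,243).

```bash
python3 -c "
from h import *
s=ld('w0')
for a in [(256,186,139),(244,217,69),(184,226,122),(295,243,107),(79,163,6)]: print(a,onz(s,*a).round(1))
crop(s,'c6',140,130,330,275,4)"
```

```text
(256, 186, 139) [493.3 -17.4 139. ]
(244, 217, 69) [550.4 -32.   69. ]
(184, 226, 122) [539.  -92.9 122. ]
(295, 243, 107) [568.4  25.8 107. ]
(79, 163, 6) [ 488.  -264.9    6. ]
```

View pics/c6.png

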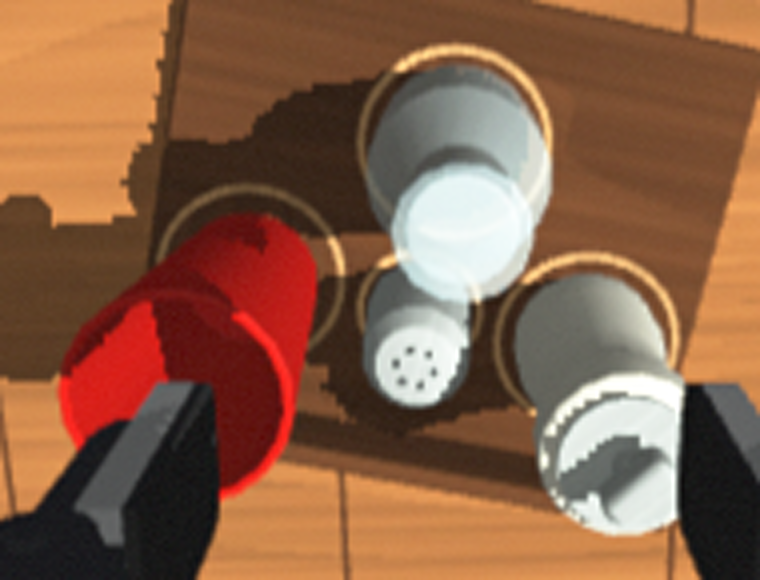

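carry_out(increments=[[[0.001,0.003,0.02],[0.001,-0.001,-0.01],0.25],[[0,0,0.03],[0.001,-0.001,-0.01],0.25],[[0,0,0.03],[0,0,0],0.25],[[0,0,0.03],[0,0,0],0.25],[[0,0,0.02],[0,0,0],0.25],[[0,0,0.005],[0,0,0],0.25],[[0,0,0],[0,0,0],0.25]])

```text
time: 3.05
tool_pos: [494.5, -8.3, 100.6]
tcp_rot: [179.9, 0.1, -180.0]
ft_force: [-1.4, -0.0, 0.6]
finger_gap: 64.0
```

```bash
python3 -c "
from h import *
todo(496,-18,95)
s=shot('scene','s1'); crop(s,'s1c',140,60,340,230,4)"
```

```text
t 3.05 shift [-0.0015 -0.0097  0.0056] turn [0.002 0.001 0.   ] F [-1.4 -0.   0.6] gap 64.0
```

View pics/s1c.png

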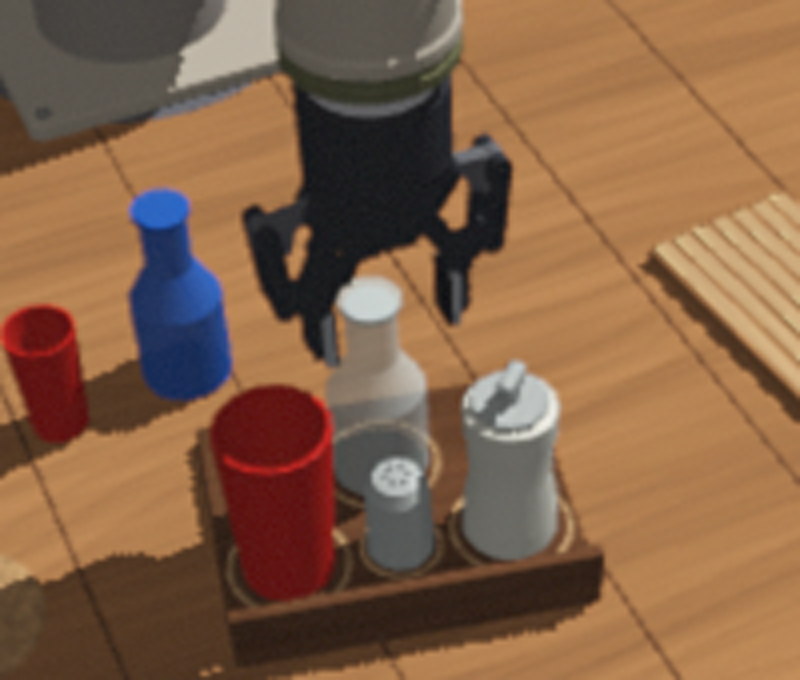

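The scene crop shows the jaws about 10 mm too far to the left of the cruet neck, so I correct y before closing.

carry_out(increments=[[[-0.001,-0.005,0.003],[0,0,0],0.25],[[-0.001,-0.005,0.002],[0,0,0],0.25],[[0,0,0],[0,0,0],0.25]])

```text
time: 3.4
tool_pos: [499.4, -18.8, 99.6]
tcp_rot: [179.9, 0.4, -179.9]
ft_force: [0.8, -0.2, -0.0]
finger_gap: 64.1
```

```bash
python3 -c "
from h import *
todo(496,-18,95)"
```

```text
t 3.4 shift [0.0034 0.0008 0.0046] turn [0.001 0.008 0.001] F [ 0.8 -0.2 -0. ] gap 64.1
```

carry_out(increments=[[[0.002,0,0.005],[0,0,0],0.25],[[0,0,0.003],[0,0,0],0.5],[[0,0,0],[0,0,0],0.7],[[0,0,0],[0,0,0],0.8],[[0,0,0],[0,0,0],0.8],[[0,0,0],[0,0,0],0.8],[[0,0,0],[0,0,0],0.8],[[0,0,0],[0,0,0],0.8]], newtons=30)

```text
time: 4.2
tool_pos: [498.7, -18.6, 92.9]
tcp_rot: [179.9, 0.6, 180.0]
ft_force: [-0.7, 0.9, 2.2]
finger_gap: 29.9
```

```bash
python3 -c "
from h import *
todo(496,-18,95)
s=shot('scene','s2'); crop(s,'s2c',170,80,320,230,4)"
```

```text
t 4.2 shift [ 0.0027  0.0006 -0.0021] turn [ 0.002  0.011 -0.   ] F [-0.7  0.9  2.2] gap 29.9
```

View pics/s2c.png

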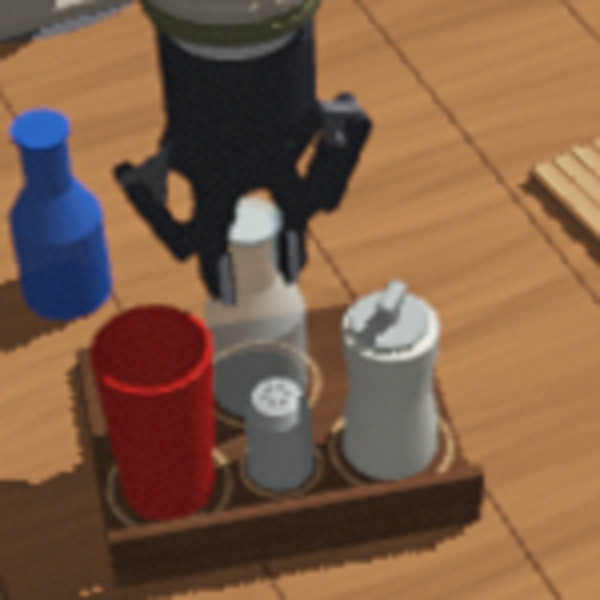

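The crop shows both pads on the cruet's neck below the lip. The gap holds at 29.9 mm, so it is gripped. Lifting at the grasp height z = 92.9.

carry_out(increments=[[[0,0,-0.01],[0,0,0],0.9],[[0,0,-0.02],[0,0,0],0.9],[[0,0,-0.03],[0,0,0],0.9],[[0,0,-0.03],[0,0,0],0.9],[[0,0,-0.03],[0,0,0],0.9],[[0,0,-0.02],[0,0,0],0.9],[[0,0,0],[0,0,0],0.9],[[0,0,0],[0,0,0],0.9]])

```text
time: 5.05
tool_pos: [494.5, -19.3, 238.4]
tcp_rot: [179.9, 0.3, 180.0]
ft_force: [-0.6, -0.0, -1.6]
finger_gap: 29.8
```

```bash
python3 -c "
from h import *
todo(438,266.6,225)"
```

```text
t 5.05 shift [0.0568 0.2858 0.0136] turn [ 0.002  0.006 -0.001] F [-0.6 -0.  -1.6] gap 29.8
```

carry_out(increments=[[[0.002,0.012,0],[0,0,0],0.9],[[0.004,0.024,0],[0,0,0],0.9],[[0.007,0.035,0],[0,0,0],0.9],[[0.007,0.035,0],[0,0,0],0.9],[[0.007,0.035,0],[0,0,0],0.9],[[0.007,0.035,0],[0,0,0],0.9],[[0.007,0.035,0],[0,0,0],0.9],[[0.007,0.035,0],[0,0,0],0.9],[[0.004,0.024,0],[0,0,0],0.9],[[0.002,0.012,0],[0,0,0],0.9],[[0,0,0],[0,0,0],0.9],[[0,0,0],[0,0,0],0.9]])

```text
time: 6.25
tool_pos: [425.2, 276.6, 218.2]
tcp_rot: [-179.7, -1.4, 179.9]
ft_force: [0.7, -0.4, -2.8]
finger_gap: 30.3
```

```bash
python3 -c "
from h import *
todo(438,266.6,92)"
```

```text
t 6.25 shift [-0.016  -0.0094  0.1259] turn [-0.005 -0.025 -0.002] F [ 0.7 -0.4 -2.8] gap 30.3
```

carry_out(increments=[[[-0.003,-0.002,0.015],[-0.001,-0.006,0],0.9],[[-0.004,-0.003,0.025],[-0.002,-0.006,0],0.9],[[-0.004,-0.002,0.025],[-0.001,-0.006,0],0.9],[[-0.004,-0.002,0.02],[-0.001,-0.006,0],0.9],[[0,0,0.01],[0,0,0],0.9],[[0,0,0.005],[0,0,0],0.9],[[0,0,0],[0,0,0],0.9],[[0,0,0],[0,0,0],0.9]])

```text
time: 7.05
tool_pos: [441.9, 259.5, 115.5]
tcp_rot: [-179.9, 0.1, 179.4]
ft_force: [0.3, -0.8, -0.7]
finger_gap: 29.9
```

```bash
python3 -c "
from h import *
todo(438,266.6,92)
s=r.sense();print(s['tool_pos'],s['tcp_rot'])"
```

```text
t 7.05 shift [0.004  0.0071 0.0235] turn [-0.002  0.001 -0.011] F [ 0.3 -0.8 -0.7] gap 29.9
[441.86407238 259.4775493  115.49417289] [-1.79911358e+02  6.36316762e-02  1.79362802e+02]
```

carry_out(increments=[[[0.001,0.003,0.008],[0,0,0],0.9],[[0.001,0.003,0.007],[0,0,0],0.9],[[0.001,0.001,0.004],[0,0,0],0.9],[[0,0,0],[0,0,0],0.9],[[0,0,0],[0,0,0],0.9]])

```text
time: 7.55
tool_pos: [440.1, 268.5, 97.5]
tcp_rot: [180.0, 0.3, 179.4]
ft_force: [0.1, 0.4, -2.5]
finger_gap: 29.7
```

carry_out(increments=[[[0,0,0.004],[0,0,0],0.9],[[0,0,0.003],[0,0,0],0.9],[[0,0,0.001],[0,0,0],0.9],[[0,0,0],[0,0,0],0.9]])

```text
time: 7.95
tool_pos: [441.6, 269.3, 91.6]
tcp_rot: [179.9, 0.5, 179.4]
ft_force: [1.0, 0.4, -2.9]
finger_gap: 29.6
```

carry_out(increments=[[[0,0,0.002],[0,0,0],0.9],[[0,0,0],[0,0,0],0.9],[[0,0,0],[0,0,0],0.9]])

```text
time: 8.25
tool_pos: [442.9, 269.8, 91.1]
tcp_rot: [179.8, 0.6, 179.4]
ft_force: [-0.1, -0.3, -2.3]
finger_gap: 29.9
```

carry_out(increments=[[[0.001,0,0.002],[0,0,0],0.9],[[0.001,0,0.001],[0,0,0],0.9],[[0,0,0],[0,0,0],0.9]])

```text
time: 8.55
tool_pos: [443.1, 270.2, 91.1]
tcp_rot: [179.7, 0.9, 179.4]
ft_force: [0.5, -0.0, -2.0]
finger_gap: 29.6
```

```bash
python3 -c "
from h import *
s=shot('scene','s3'); crop(s,'s3c',250,70,420,200,4)"
```

```text
(no output)
```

View pics/s3c.png

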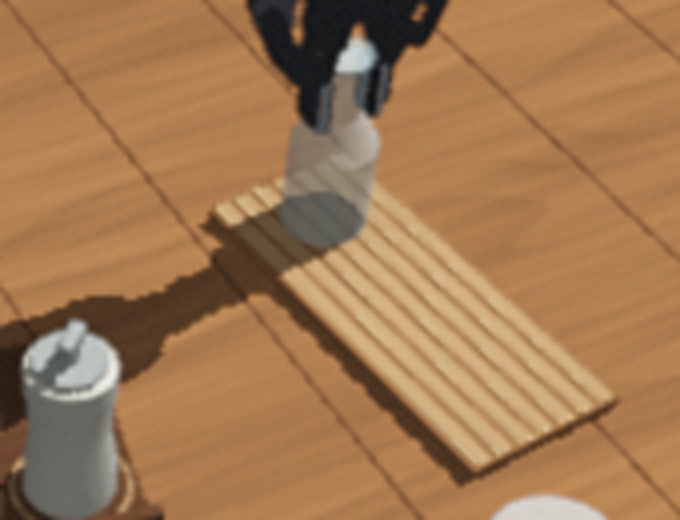

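The cruet is at or within a millimetre of the bamboo and well inside the trivet's near end, so I release it.

carry_out(increments=[[[0,0,0.001],[0,0,0],0.6],[[0,0,0],[0,0,0],0.55],[[0,0,0],[0,0,0],0.45],[[0,0,0],[0,0,0],0.3],[[0,0,0],[0,0,0],0.25],[[0,0,0],[0,0,0],0.25]])

```text
time: 9.2
tool_pos: [442.6, 270.2, 88.7]
tcp_rot: [179.7, 0.8, 179.4]
ft_force: [0.1, -0.8, 0.1]
finger_gap: 64.0
```

```bash
python3 -c "
from h import *
todo(442,268,240)
s=shot('scene','s4'); crop(s,'s4c',250,70,420,200,4)"
```

```text
t 9.2 shift [-0.0015 -0.0016 -0.1513] turn [ 0.004  0.014 -0.01 ] F [ 0.1 -0.8  0.1] gap 64.0
```

View pics/s4c.png

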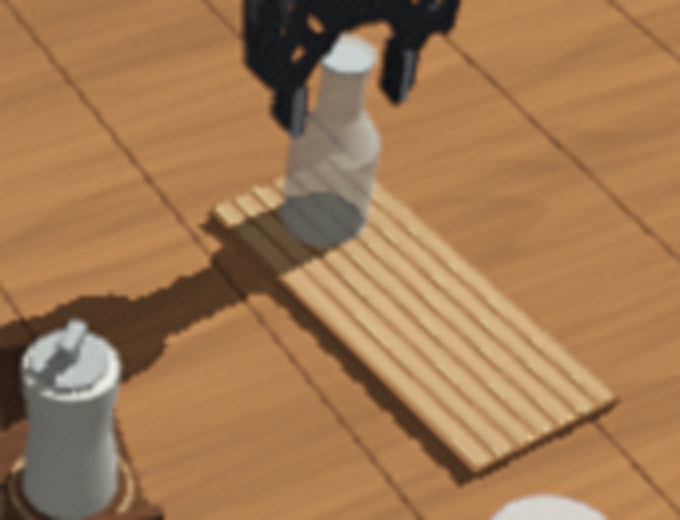

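The cruet stands upright on the near end of the trivet, with the jaws clear. Next the grinder.

carry_out(increments=[[[0,0,-0.02],[0.001,0.003,-0.002],0.25],[[0,0,-0.04],[0.001,0.003,-0.002],0.25],[[0,0,-0.04],[0.001,0.003,-0.002],0.15],[[-0.006,-0.012,-0.02],[0,0,0],0.12],[[-0.015,-0.03,-0.01],[0,0,0],0.12],[[-0.02,-0.038,0],[0,0,0],0.12],[[-0.02,-0.038,0],[0,0,0],0.12],[[-0.02,-0.038,0],[0,0,0],0.12],[[-0.018,-0.035,0],[0,0,0],0.12],[[-0.01,-0.02,0],[0,0,0],0.12],[[-0.005,-0.01,0],[0,0,0],0.12],[[0,0,0],[0,0,0],0.12]])

```text
time: 10.45
tool_pos: [558.3, 40.6, 225.3]
tcp_rot: [180.0, 0.4, 180.0]
ft_force: [-0.7, -0.0, -0.4]
finger_gap: 74.9
```

```bash
python3 -c "
from h import *
todo(569,26.7,200)"
```

```text
t 10.45 shift [-0.0105 -0.0139  0.0253] turn [ 0.     0.007 -0.   ] F [-0.7 -0.  -0.4] gap 74.9
```

Next: correct xy, then descend to z of about 150 and check.

carry_out(increments=[[[-0.005,-0.007,0.015],[0,0.002,0],0.12],[[-0.005,-0.007,0.02],[0,0.002,0],0.12],[[0,0,0.02],[0,0.002,0],0.12],[[0,0,0.01],[0,0,0],0.12],[[0,0,0],[0,0,0],0.12],[[0,0,0],[0,0,0],0.12]])

```text
time: 11.05
tool_pos: [567.2, 31.4, 154.6]
tcp_rot: [179.9, -0.1, -179.6]
ft_force: [-0.1, 0.0, 0.1]
finger_gap: 75.0
```

```bash
python3 -c "
from h import *
todo(569,26.7,76)
s=shot('wrist','w1'); crop(s,'w1c',170,150,340,290,4)
print(proj(s,[[569,26.7,107],[r.sense()['tool_pos'][0],r.sense()['tool_pos'][1],107]]))"
```

```text
t 11.05 shift [-0.0018 -0.0049  0.0786] turn [ 0.002 -0.001  0.006] F [-0.1  0.   0.1] gap 75.0
[[246.17517745 210.38295731]
 [252.45454855 208.24869579]]
```

View pics/w1c.png

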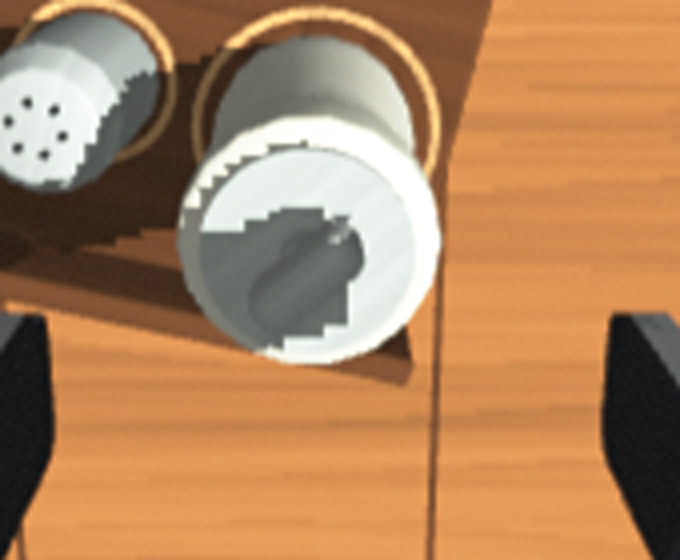

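The wrist crop shows the grinder collar centred at (247,210), as predicted, and clear between the fingers. Down.

carry_out(increments=[[[-0.001,-0.002,0.015],[0,0,0],0.12],[[-0.001,-0.002,0.02],[0,0,0],0.12],[[0,-0.001,0.02],[0,0,0],0.12],[[0,0,0.01],[0,0,0],0.12],[[0,0,0.003],[0,0,0],0.12],[[0,0,0],[0,0,0],0.12]])

```text
time: 11.7
tool_pos: [572.4, 26.7, 86.5]
tcp_rot: [179.9, 0.4, -179.6]
ft_force: [-0.5, -0.6, 0.4]
finger_gap: 75.0
```

```bash
python3 -c "
from h import *
todo(569,26.7,76)
s=shot('scene','s5'); crop(s,'s5c',190,80,320,220,4)"
```

```text
t 11.7 shift [0.0035 0.     0.0105] turn [0.002 0.007 0.007] F [-0.5 -0.6  0.4] gap 75.0
```

View pics/s5c.png

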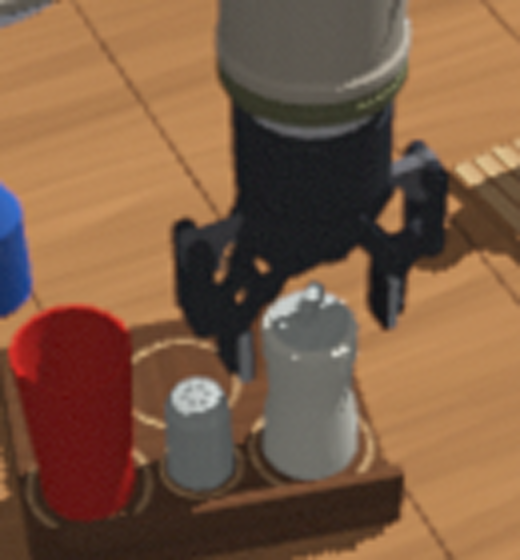

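carry_out(increments=[[[0.002,0,0.006],[0,0.002,0],0.12],[[0.001,0,0.004],[0,0.002,0],0.12],[[0,0,0.001],[0,0,0],0.12],[[0,0,0],[0,0,0],0.3],[[0,0,0],[0,0,0],0.4],[[0,0,0],[0,0,0],0.55],[[0,0,0],[0,0,0],0.6],[[0,0,0],[0,0,0],0.6],[[0,0,0],[0,0,0],0.6]], newtons=35)

```text
time: 12.65
tool_pos: [571.6, 26.9, 78.3]
tcp_rot: [179.9, 0.5, -179.6]
ft_force: [0.2, 1.4, 0.2]
finger_gap: 48.8
```

```bash
python3 -c "
from h import *
todo(569,26.7,76)
s=shot('scene','s6'); crop(s,'s6c',190,80,320,220,4)"
```

```text
t 12.65 shift [ 0.0027 -0.0002  0.0023] turn [0.002 0.008 0.008] F [0.2 1.4 0.2] gap 48.8
```

View pics/s6c.png

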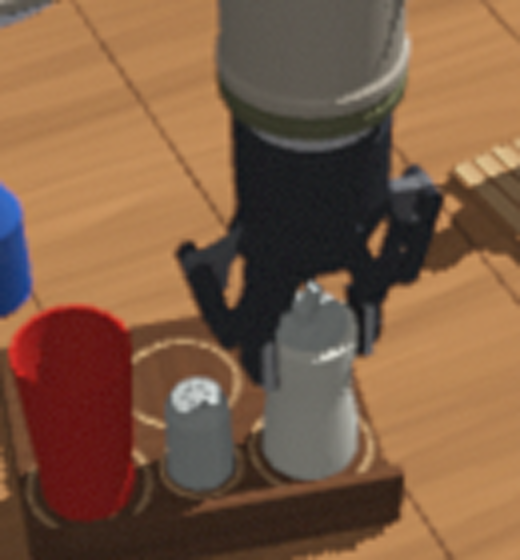

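The pads are on the grinder's collar, gap 48.8 mm, z = 78.3. Lifting and moving to the far spot on the trivet.

carry_out(increments=[[[0,0,-0.01],[0,0.002,0.002],0.7],[[0,0,-0.02],[0,0.002,0.002],0.7],[[0,0,-0.03],[0,0.002,0.002],0.7],[[-0.001,0.01,-0.025],[0,0,0],0.7],[[-0.004,0.02,-0.01],[0,0,0],0.7],[[-0.006,0.035,0],[0,0,0],0.7],[[-0.006,0.04,0],[0,0,0],0.7],[[-0.006,0.04,0],[0,0,0],0.7],[[-0.006,0.04,0],[0,0,0],0.7],[[-0.005,0.03,0],[0,0,0],0.7],[[-0.003,0.02,0],[0,0,0],0.7],[[-0.001,0.01,0],[0,0,0],0.7]])

```text
time: 13.9
tool_pos: [608.1, 277.8, 179.8]
tcp_rot: [180.0, -0.3, 179.7]
ft_force: [0.1, -0.4, -3.3]
finger_gap: 48.7
```

carry_out(increments=[[[0,0,0],[0,0,0],0.7]])

```text
time: 14.0
tool_pos: [607.7, 278.9, 179.7]
tcp_rot: [-180.0, -0.3, 179.8]
ft_force: [-0.2, 0.2, -3.7]
finger_gap: 48.4
```

```bash
python3 -c "
from h import *
todo(608,280,77)"
```

```text
t 14.0 shift [-0.0009  0.0011  0.1026] turn [-0.    -0.005 -0.004] F [-0.2  0.2 -3.7] gap 48.4
```

carry_out(increments=[[[0,0,0.015],[0,-0.002,-0.002],0.7],[[0,0,0.025],[0,-0.002,-0.002],0.7],[[0,0,0.025],[0,0,0],0.7],[[0,0,0.015],[0,0,0],0.7],[[0,0,0.005],[0,0,0],0.7],[[0,0,0],[0,0,0],0.7],[[0,0,0],[0,0,0],0.7]])

```text
time: 14.7
tool_pos: [607.3, 270.9, 89.1]
tcp_rot: [-179.8, -0.1, 179.7]
ft_force: [0.4, 0.3, -2.8]
finger_gap: 48.9
```

```bash
python3 -c "
from h import *
todo(608,280,77)"
```

```text
t 14.7 shift [-0.0006  0.0091  0.0121] turn [-0.003 -0.003 -0.006] F [ 0.4  0.3 -2.8] gap 48.9
```

carry_out(increments=[[[0,0.004,0.005],[-0.001,-0.001,0],0.7],[[0,0.003,0.004],[0,0,0],0.7],[[0,0.001,0.002],[0,0,0],0.7],[[0,0,0.001],[0,0,0],0.7],[[0,0,0],[0,0,0],0.7]])

```text
time: 15.2
tool_pos: [609.8, 280.8, 80.2]
tcp_rot: [180.0, 0.3, 179.7]
ft_force: [0.0, 1.0, -3.0]
finger_gap: 48.5
```

carry_out(increments=[[[0,0,0.003],[0,0,0],0.7],[[0,0,0.002],[0,0,0],0.7],[[0,0,0],[0,0,0],0.7]])

```text
time: 15.5
tool_pos: [610.7, 281.2, 76.4]
tcp_rot: [179.9, 0.4, 179.7]
ft_force: [-0.9, -0.1, -3.3]
finger_gap: 48.6
```

carry_out(increments=[[[0,0,0.0015],[0,0,0],0.7],[[0,0,0.001],[0,0,0],0.7],[[0,0,0],[0,0,0],0.7]])

```text
time: 15.8
tool_pos: [612.1, 281.3, 76.6]
tcp_rot: [179.9, 0.5, 179.7]
ft_force: [-0.5, 0.2, -3.2]
finger_gap: 48.7
```

```bash
python3 -c "
from h import *
s=shot('scene','s7'); crop(s,'s7c',290,80,440,210,4)"
```

```text
(no output)
```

View pics/s7c.png

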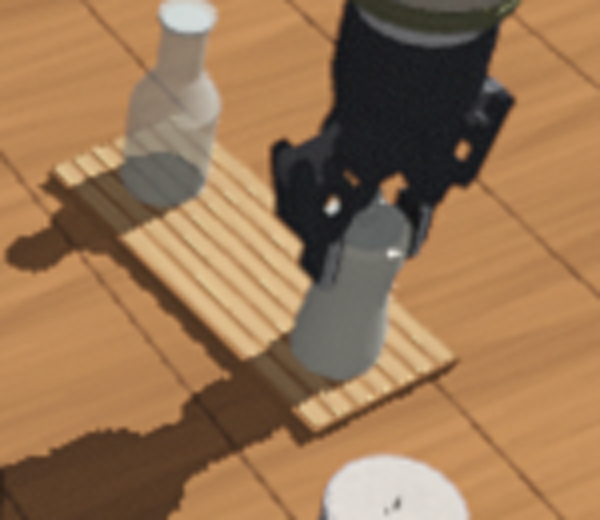

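The grinder is at the surface and inside the far end of the trivet. Releasing.

carry_out(increments=[[[0,0,0.001],[0,0,0],0.38],[[0,0,0],[0,0,0],0.33],[[0,0,0],[0,0,0],0.25],[[0,0,0],[0,0,0],0.15],[[0,0,0],[0,0,0],0.1],[[0,0,-0.015],[0,0,0],0.1],[[0,0,-0.035],[0,0,0],0.1],[[0,0,-0.045],[0,0,0],0.05],[[0,0,-0.035],[0,0,0],0],[[0,0,0],[0,0,0],0]])

```text
time: 16.85
tool_pos: [610.1, 280.9, 212.9]
tcp_rot: [179.9, 0.5, 179.7]
ft_force: [1.5, -0.3, 1.1]
finger_gap: 85.5
```

```bash
python3 -c "
from h import *
todo(544,-93.5,200)
s=shot('scene','s8'); crop(s,'s8c',180,80,440,230,3)"
```

```text
t 16.85 shift [ 0.0642 -0.3748  0.0117] turn [ 0.002  0.009 -0.005] F [ 1.5 -0.3  1.1] gap 85.5
```

View pics/s8c.png

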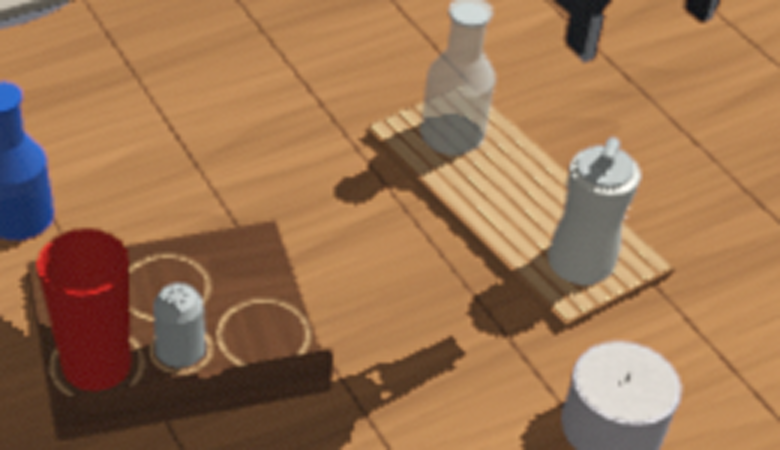

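Grinder and cruet both stand upright on the trivet. Now the tumbler.

carry_out(increments=[[[0.002,-0.015,0],[0,0.002,-0.001],0],[[0.005,-0.03,0],[0,0.002,-0.001],0],[[0.006,-0.038,0],[0,0.002,0],0],[[0.007,-0.04,0],[0,0,0],0],[[0.007,-0.04,0],[0,0,0],0],[[0.007,-0.04,0],[0,0,0],0],[[0.007,-0.04,0],[0,0,0],0],[[0.007,-0.04,0],[0,0,0],0],[[0.007,-0.035,0],[0,0,0],0],[[0.004,-0.025,0],[0,0,0],0],[[0.002,-0.015,0],[0,0,0],0],[[0,0,0],[0,0,0],0]])

```text
time: 18.1
tool_pos: [530.1, -99.2, 195.0]
tcp_rot: [-180.0, -1.5, 179.8]
ft_force: [0.2, 0.7, 0.6]
finger_gap: 85.7
```

```bash
python3 -c "
from h import *
todo(544,-93.5,160)"
```

```text
t 18.1 shift [-0.0148  0.0058  0.0346] turn [-0.001 -0.026 -0.004] F [0.2 0.7 0.6] gap 85.7
```

carry_out(increments=[[[-0.004,0.002,0.01],[0,-0.008,-0.001],0],[[-0.004,0.002,0.012],[0,-0.009,-0.001],0],[[-0.004,0.002,0.01],[0,-0.008,-0.001],0],[[0,0,0],[0,0,0],0],[[0,0,0],[0,0,0],0]])

```text
time: 18.6
tool_pos: [539.3, -90.6, 156.2]
tcp_rot: [179.9, -0.3, -180.0]
ft_force: [-0.8, 0.2, 0.2]
finger_gap: 85.1
```

```bash
python3 -c "
from h import *
todo(544,-93.5,78)
s=shot('wrist','w2'); crop(s,'w2c',160,150,350,290,4)
print(proj(s,[[544,-93.5,122]]), onz(s,250,215,122))"
```

```text
t 18.6 shift [-0.0051 -0.0031  0.0782] turn [ 0.002 -0.006  0.   ] F [-0.8  0.2  0.2] gap 85.1
[[248.44654848 220.85961696]] [539.60106745 -92.3995574  122.        ]
```

View pics/w2c.png

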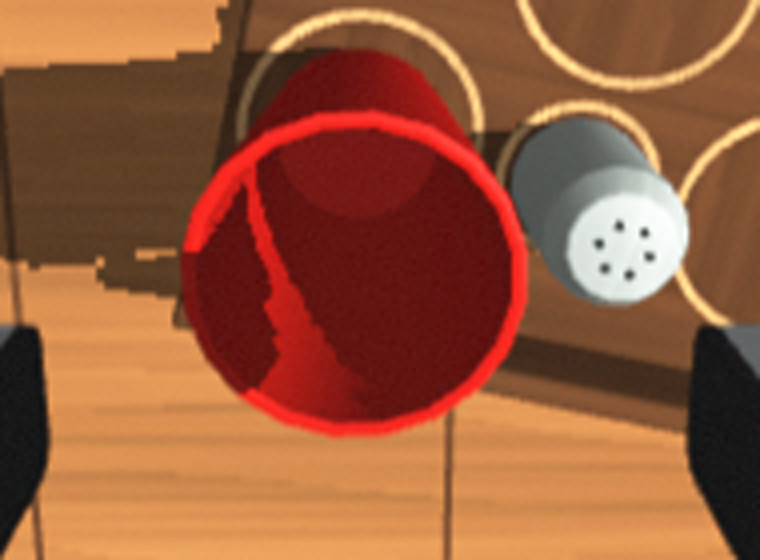

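The wrist crop shows the tumbler rim centred at (249,218), between the fingers. The shaker is at (313,212), well below the finger tips. Down.

carry_out(increments=[[[-0.002,-0.001,0.015],[0,-0.002,0],0],[[-0.002,-0.001,0.02],[0,-0.002,0],0],[[0,-0.001,0.02],[0,0,0],0],[[0,0,0.01],[0,0,0],0],[[0,0,0.003],[0,0,0],0],[[0,0,0],[0,0,0],0]])

```text
time: 19.25
tool_pos: [544.9, -93.3, 85.2]
tcp_rot: [179.9, 0.1, -179.9]
ft_force: [0.5, -0.5, -0.8]
finger_gap: 85.5
```

```bash
python3 -c "
from h import *
todo(544,-93.5,78)"
```

```text
t 19.25 shift [ 0.0009 -0.0002  0.0072] turn [0.001 0.002 0.002] F [ 0.5 -0.5 -0.8] gap 85.5
```

carry_out(increments=[[[0,0,0.005],[0,0,0],0],[[0,0,0.003],[0,0,0],0],[[0,0,0.001],[0,0,0],0.15],[[0,0,0],[0,0,0],0.25],[[0,0,0],[0,0,0],0.35],[[0,0,0],[0,0,0],0.4],[[0,0,0],[0,0,0],0.4],[[0,0,0],[0,0,0],0.4],[[0,0,0],[0,0,0],0.4]], newtons=22)

```text
time: 20.15
tool_pos: [547.2, -93.8, 78.9]
tcp_rot: [-180.0, 0.4, -179.9]
ft_force: [-0.4, -0.0, -1.5]
finger_gap: 60.4
```

```bash
python3 -c "
from h import *
todo(544,-93.5,78)
s=shot('scene','s9'); crop(s,'s9c',150,80,320,220,4)"
```

```text
t 20.15 shift [0.0032 0.0003 0.0008] turn [-0.     0.007  0.002] F [-0.4 -0.  -1.5] gap 60.4
```

View pics/s9c.png

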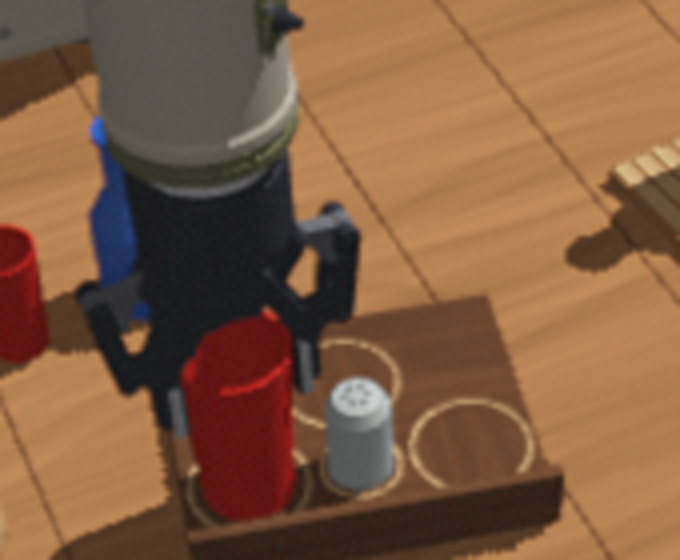

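The tumbler is gripped, gap 60.4 mm at z = 78.9. Lift straight up, then to the middle of the trivet.

carry_out(increments=[[[0,0,-0.01],[0,0.002,0],0.5],[[0,0,-0.02],[0,0.002,0],0.5],[[0,0,-0.035],[0,0.002,0],0.5],[[0,0,-0.04],[0,0,0],0.5],[[0,0,-0.03],[0,0,0],0.5],[[0,0,-0.01],[0,0,0],0.5],[[0.001,0.015,0],[0,0,0],0.5],[[0.002,0.03,0],[0,0,0],0.5],[[0.002,0.04,0],[0,0,0],0.5],[[0.002,0.04,0],[0,0,0],0.5],[[0.002,0.04,0],[0,0,0],0.5],[[0.002,0.04,0],[0,0,0],0.5]])

```text
time: 21.4
tool_pos: [530.8, 116.8, 223.9]
tcp_rot: [-180.0, -0.6, 179.6]
ft_force: [1.1, -0.7, -0.4]
finger_gap: 60.6
```

carry_out(increments=[[[0.002,0.04,0],[0,0,0],0.5],[[0.002,0.03,0],[0,0,0],0.5],[[0.002,0.03,0],[0,0,0],0.5],[[0.002,0.02,0],[0,0,0],0.5],[[0,0.01,0],[0,0,0],0.5],[[0,0,0],[0,0,0],0.5]])

```text
time: 22.0
tool_pos: [513.2, 260.4, 211.8]
tcp_rot: [-179.9, -1.5, -179.9]
ft_force: [0.1, -0.2, -1.2]
finger_gap: 60.6
```

```bash
python3 -c "
from h import *
todo(525,274,210)"
```

```text
t 22.0 shift [-0.0119  0.0136  0.0015] turn [-0.003 -0.027  0.002] F [ 0.1 -0.2 -1.2] gap 60.6
```

carry_out(increments=[[[-0.004,0.005,0.005],[-0.001,-0.009,0],0.5],[[-0.004,0.005,0.01],[-0.001,-0.009,0],0.5],[[-0.004,0.003,0.02],[-0.001,-0.009,0],0.5],[[0,0,0.025],[0,0,0],0.5],[[0,0,0.02],[0,0,0],0.5],[[0,0,0.015],[0,0,0],0.5],[[0,0,0],[0,0,0],0.5],[[0,0,0],[0,0,0],0.5]])

```text
time: 22.8
tool_pos: [527.0, 267.8, 107.3]
tcp_rot: [-179.9, 0.1, 179.6]
ft_force: [0.6, -0.5, 0.5]
finger_gap: 60.5
```

```bash
python3 -c "
from h import *
todo(525,274,78)"
```

```text
t 22.8 shift [0.0021 0.0062 0.0293] turn [-0.002  0.002 -0.007] F [ 0.6 -0.5  0.5] gap 60.5
```

carry_out(increments=[[[0,0.002,0.008],[0,0,0],0.5],[[0.001,0.002,0.008],[0,0,0],0.5],[[0.001,0.002,0.006],[0,0,0],0.5],[[0,0,0.003],[0,0,0],0.5],[[0,0,0],[0,0,0],0.5]])

```text
time: 23.3
tool_pos: [526.9, 274.5, 82.7]
tcp_rot: [-180.0, 0.4, 179.6]
ft_force: [-0.5, 0.5, 0.1]
finger_gap: 60.7
```

carry_out(increments=[[[0.001,0,0.004],[0,0,0],0.5],[[0,0,0.002],[0,0,0],0.5],[[0,0,0.001],[0,0,0],0.5],[[0,0,0],[0,0,0],0.5]])

```text
time: 23.7
tool_pos: [527.0, 275.1, 76.7]
tcp_rot: [180.0, 0.5, 179.6]
ft_force: [0.0, -0.1, -0.9]
finger_gap: 60.7
```

```bash
python3 -c "
from h import *
todo(525,274,77)
s=shot('scene','s10'); crop(s,'s10c',290,60,440,210,4)"
```

```text
t 23.7 shift [ 0.0019 -0.0011 -0.0003] turn [ 0.001  0.009 -0.007] F [ 0.  -0.1 -0.9] gap 60.7
```

View pics/s10c.png

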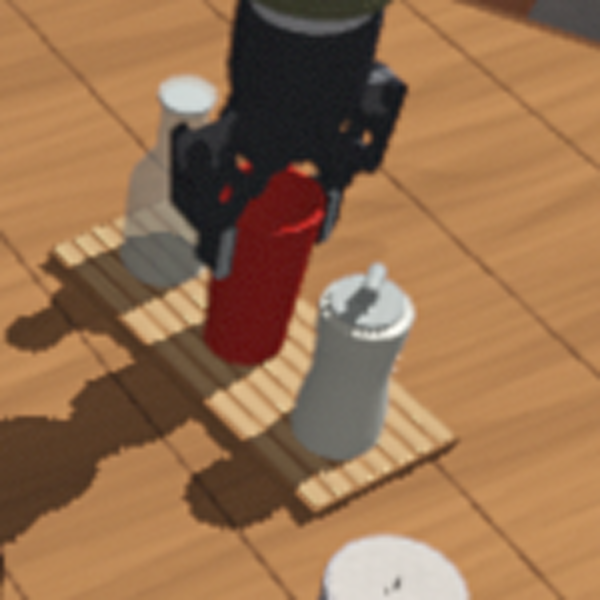

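The tumbler is down between the two others on the trivet. Releasing, then lifting straight up.

carry_out(increments=[[[0,0,0.001],[0,0,0],0.25],[[0,0,0],[0,0,0],0.2],[[0,0,0],[0,0,0],0.1],[[0,0,0],[0,0,0],0],[[0,0,0],[0,0,0],0],[[0,0,-0.015],[0,0.002,0],0],[[0,0,-0.035],[0,0.002,0],0],[[0,0,-0.045],[0,0.002,0],0],[[0,0,-0.03],[0,0,0],0.15],[[0,0,0],[0,0,0],0.3]])

```text
time: 24.75
tool_pos: [525.1, 274.5, 208.0]
tcp_rot: [-180.0, 0.0, 179.6]
ft_force: [1.5, -0.6, -0.9]
finger_gap: 60.7
```

```bash
python3 -c "
from h import *
todo(556,-33,200)
s=shot('scene','s11'); crop(s,'s11c',180,80,440,230,3)
s=shot('top','t11')"
```

```text
t 24.75 shift [-0.0331 -0.3072  0.0081] turn [-0.     0.    -0.007] F [ 1.5 -0.6 -0.9] gap 60.7
```

View pics/s11c.png

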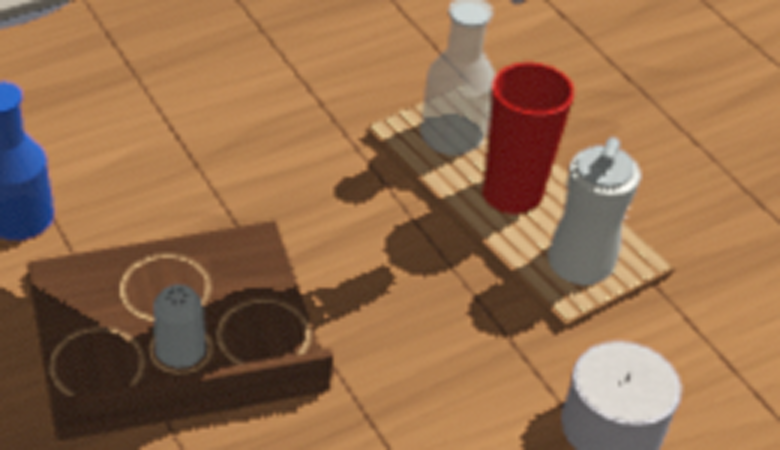

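View pics/t11.png

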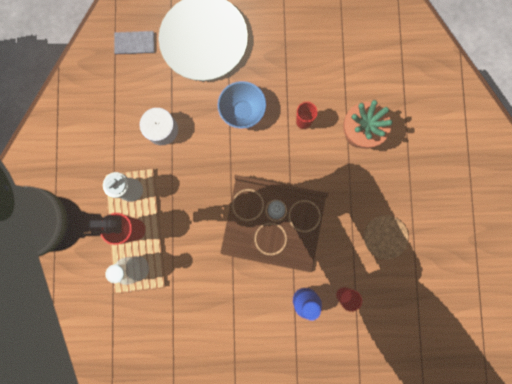

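All three stand upright and released on the trivet. The shaker is still at its seat, at (276,210) in the top view. Now the shaker.

carry_out(increments=[[[-0.002,-0.015,0],[0,0,-0.002],0.3],[[-0.003,-0.03,0],[0,0,-0.002],0.3],[[-0.003,-0.04,0],[0,0,-0.002],0.3],[[-0.004,-0.04,0],[0,0,0],0.3],[[-0.004,-0.04,0],[0,0,0],0.3],[[-0.004,-0.04,0],[0,0,0],0.3],[[-0.004,-0.04,0],[0,0,0],0.3],[[-0.004,-0.03,0],[0,0,0],0.3],[[-0.003,-0.02,0],[0,0,0],0.3],[[-0.002,-0.01,0],[0,0,0],0.3],[[0,0,0],[0,0,0],0.3],[[0,0,0],[0,0,0],0.3]])

```text
time: 26.05
tool_pos: [543.2, -50.7, 184.1]
tcp_rot: [-179.7, -2.2, 180.0]
ft_force: [0.3, 0.1, -0.7]
finger_gap: 60.0
```

```bash
python3 -c "
from h import *
todo(556,-33,110)"
```

```text
t 26.05 shift [-0.0156  0.0181  0.0735] turn [-0.005 -0.038 -0.   ] F [ 0.3  0.1 -0.7] gap 60.0
```

carry_out(increments=[[[-0.003,0.006,0.01],[-0.002,-0.013,0],0.3],[[-0.003,0.006,0.02],[-0.002,-0.013,0],0.3],[[-0.003,0.006,0.02],[-0.001,-0.012,0],0.3],[[0,0,0.015],[0,0,0],0.3],[[0,0,0],[0,0,0],0.3],[[0,0,0],[0,0,0],0.3]])

```text
time: 26.65
tool_pos: [550.4, -26.1, 116.4]
tcp_rot: [179.9, -0.0, -179.6]
ft_force: [0.5, 1.4, -0.3]
finger_gap: 59.4
```

```bash
python3 -c "
from h import *
todo(556,-33,27)
s=shot('wrist','w3'); crop(s,'w3c',160,150,350,290,4)
print(proj(s,[[556,-33,69]]), onz(s,250,215,69))"
```

```text
t 26.65 shift [-0.0056 -0.0071  0.0894] turn [ 0.002 -0.     0.007] F [ 0.5  1.4 -0.3] gap 59.4
[[243.27086555 215.22032017]] [555.78760741 -27.91682932  69.        ]
```

View pics/w3c.png

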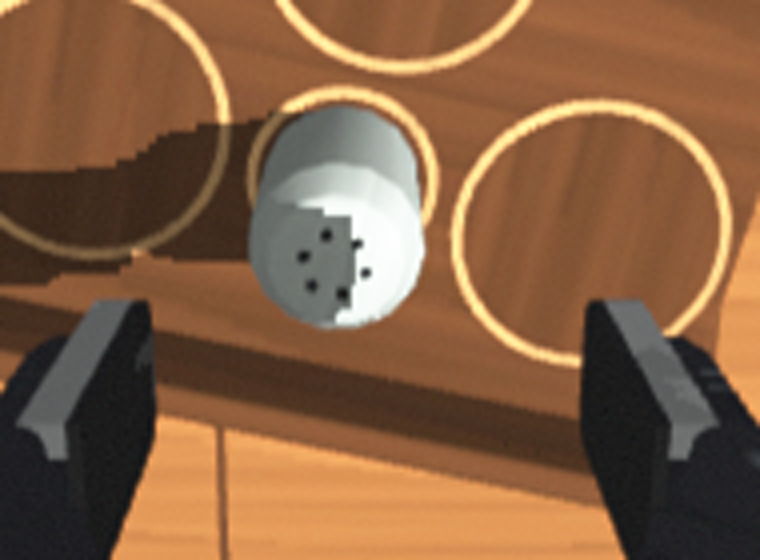

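The shaker's dome is at (243.6,216), against a predicted (243.3,215.2), so the position agrees.

carry_out(increments=[[[-0.002,-0.004,0.005],[0,0,0.002],0.3],[[-0.002,-0.003,0.01],[0,0,0.002],0.3],[[-0.001,0,0.02],[0,0,0.002],0.3],[[0,0,0.02],[0,0,0],0.3],[[0,0,0.01],[0,0,0],0.3],[[0,0,0],[0,0,0],0.3]])

```text
time: 27.3
tool_pos: [559.6, -36.0, 51.7]
tcp_rot: [180.0, 0.4, 179.9]
ft_force: [-0.3, 0.7, 0.2]
finger_gap: 59.6
```

```bash
python3 -c "
from h import *
todo(556,-33,27)"
```

```text
t 27.3 shift [0.0038 0.003  0.0247] turn [ 0.     0.007 -0.001] F [-0.3  0.7  0.2] gap 59.6
```

carry_out(increments=[[[0.001,0.001,0.008],[0,0.002,0],0.3],[[0.001,0.001,0.008],[0,0.002,0],0.3],[[0.001,0,0.005],[0,0,0],0.3],[[0,0,0.001],[0,0,0],0.3],[[0,0,0],[0,0,0],0.3]])

```text
time: 27.8
tool_pos: [558.0, -34.4, 29.9]
tcp_rot: [-180.0, 0.3, 179.9]
ft_force: [0.3, 0.1, -0.3]
finger_gap: 59.7
```

```bash
python3 -c "
from h import *
todo(556,-33,27)
s=shot('scene','s12'); crop(s,'s12c',180,100,320,230,5)"
```

```text
t 27.8 shift [0.002  0.0014 0.0029] turn [-0.     0.005 -0.002] F [ 0.3  0.1 -0.3] gap 59.7
```

View pics/s12c.png

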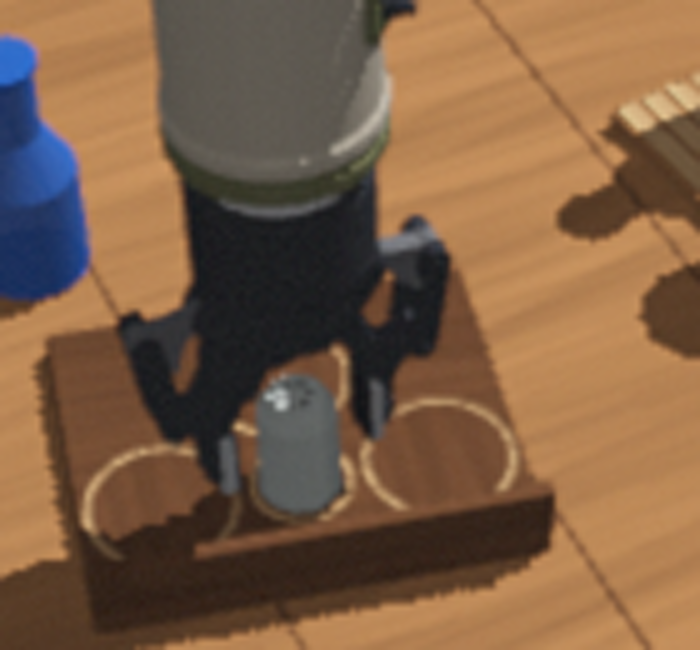

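The jaws straddle the shaker, centred on it. A bit lower, then close.

carry_out(increments=[[[0.001,0.001,0.003],[0,0,0],0.3],[[0,0,0.001],[0,0,0],0.4],[[0,0,0],[0,0,0],0.5],[[0,0,0],[0,0,0],0.6],[[0,0,0],[0,0,0],0.7],[[0,0,0],[0,0,0],0.75],[[0,0,0],[0,0,0],0.75],[[0,0,0],[0,0,0],0.75]], newtons=25)

```text
time: 28.65
tool_pos: [557.8, -33.4, 26.9]
tcp_rot: [-180.0, 0.4, 179.9]
ft_force: [-0.3, 0.4, 1.0]
finger_gap: 34.9
```

carry_out(increments=[[[0,0,-0.01],[0,0,0],0.75],[[0,0,-0.025],[0,0,0],0.75],[[0,0,-0.035],[0,0,0],0.75],[[0,0,-0.025],[0,0,0],0.75],[[0,0,0],[0,0,0],0.75]])

```text
time: 29.15
tool_pos: [555.8, -33.2, 126.1]
tcp_rot: [-180.0, 0.2, 179.9]
ft_force: [1.1, -0.3, -0.0]
finger_gap: 34.8
```

```bash
python3 -c "
from h import *
todo(493.5,-266.3,100)
s=shot('scene','s13'); crop(s,'s13c',180,100,320,230,5)"
```

```text
t 29.15 shift [ 0.062  -0.2332  0.0259] turn [-0.     0.004 -0.002] F [ 1.1 -0.3 -0. ] gap 34.8
```

View pics/s13c.png

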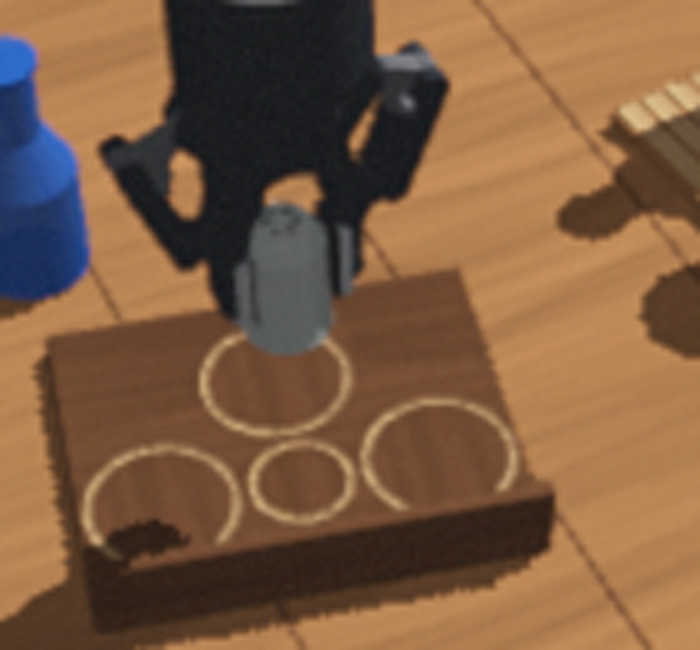

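The shaker is up. Moving to the coaster.

carry_out(increments=[[[0.004,-0.015,-0.005],[0,0,0],0.75],[[0.008,-0.03,-0.005],[0,0,0],0.75],[[0.009,-0.035,0],[0,0,0],0.75],[[0.009,-0.035,0],[0,0,0],0.75],[[0.009,-0.035,0],[0,0,0],0.75],[[0.008,-0.033,0],[0,0,0],0.75],[[0.006,-0.025,0],[0,0,0],0.75],[[0.004,-0.013,0],[0,0,0],0.75],[[0,0,0],[0,0,0],0.75],[[0,0,0],[0,0,0],0.75]])

```text
time: 30.2
tool_pos: [485.5, -263.6, 122.4]
tcp_rot: [179.6, -0.9, 179.9]
ft_force: [0.6, 0.2, -0.9]
finger_gap: 34.8
```

```bash
python3 -c "
from h import *
todo(494,-266.3,60)"
```

```text
t 30.2 shift [-0.0094 -0.0031  0.0623] turn [ 0.007 -0.015 -0.001] F [ 0.6  0.2 -0.9] gap 34.8
```

carry_out(increments=[[[-0.003,-0.001,0.01],[0.002,-0.005,0],0.75],[[-0.003,-0.001,0.02],[0.002,-0.005,0],0.75],[[-0.002,-0.001,0.02],[0.002,-0.005,0],0.75],[[0,0,0.01],[0,0,0],0.75],[[0,0,0],[0,0,0],0.75],[[0,0,0],[0,0,0],0.75]])

```text
time: 30.8
tool_pos: [495.4, -260.1, 57.8]
tcp_rot: [179.8, 0.0, -179.6]
ft_force: [1.0, 0.1, -0.1]
finger_gap: 34.8
```

```bash
python3 -c "
from h import *
todo(494,-266.3,21)
s=shot('scene','s14'); crop(s,'s14c',80,120,220,250,5)
s=shot('wrist','w4'); crop(s,'w4c',160,130,350,290,4)"
```

```text
t 30.8 shift [ 0.0014 -0.0063  0.0368] turn [0.003 0.001 0.006] F [ 1.   0.1 -0.1] gap 34.8
```

View pics/s14c.png

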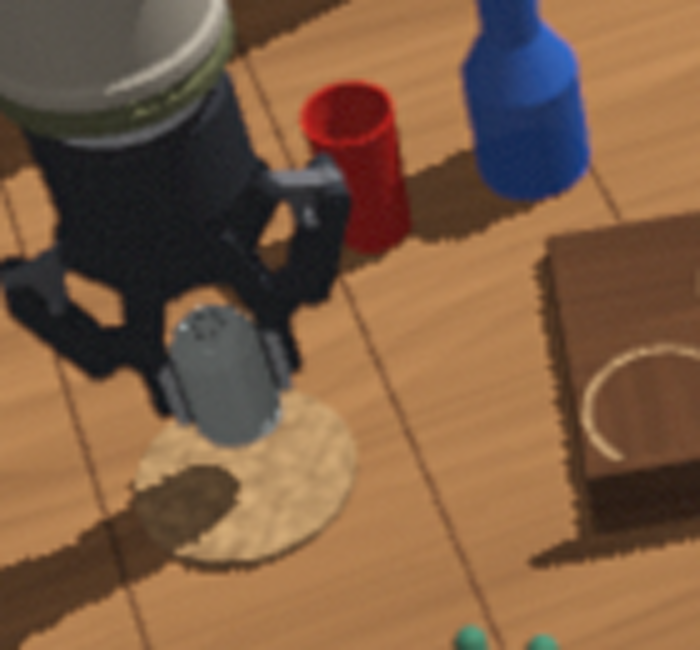

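View pics/w4c.png

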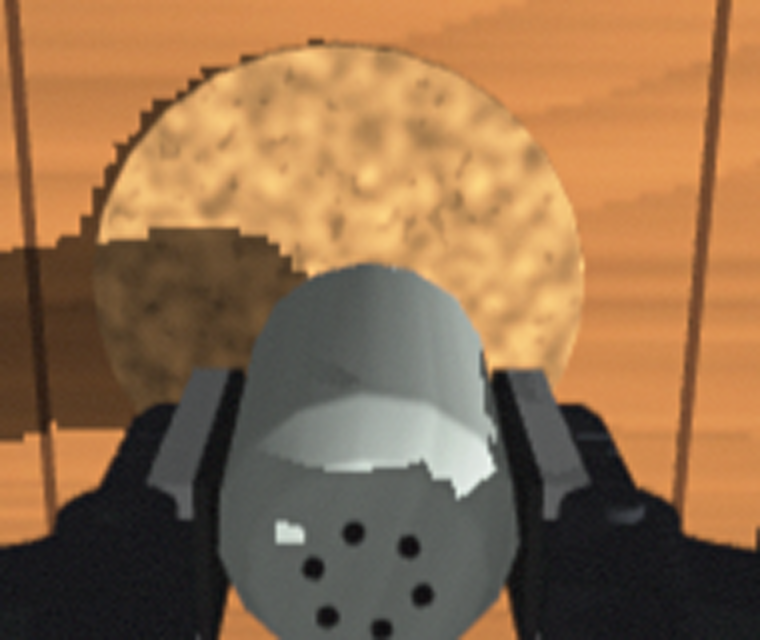

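The wrist crop shows the shaker about 6 mm to the right of the coaster's centre (368 against 340 in crop pixels), which agrees with the computed -6.3 mm. Correct and lower.

carry_out(increments=[[[0,-0.003,0.006],[0.001,0,0.003],0.75],[[0.001,-0.002,0.01],[0.001,0,0.003],0.75],[[0,-0.001,0.008],[0,0,0],0.75],[[0,0,0.005],[0,0,0],0.75],[[0,0,0],[0,0,0],0.75],[[0,0,0],[0,0,0],0.75]])

```text
time: 31.5
tool_pos: [495.8, -268.3, 28.8]
tcp_rot: [-179.9, 0.3, 179.9]
ft_force: [-0.6, -0.2, -1.3]
finger_gap: 34.7
```

```bash
python3 -c "
from h import *
todo(494,-266.3,21)"
```

```text
t 31.5 shift [0.0018 0.002  0.0078] turn [-0.002  0.004 -0.001] F [-0.6 -0.2 -1.3] gap 34.7
```

carry_out(increments=[[[0.001,0.001,0.004],[0,0.001,0],0.75],[[0.001,0.001,0.003],[0,0,0],0.75],[[0,0,0.001],[0,0,0],0.75],[[0,0,0],[0,0,0],0.75]])

```text
time: 31.9
tool_pos: [494.0, -266.3, 21.0]
tcp_rot: [-179.9, 0.2, 179.9]
ft_force: [0.4, -0.5, -0.1]
finger_gap: 34.4
```

carry_out(increments=[[[0,0,0.001],[0,0,0],0.55],[[0,0,0],[0,0,0],0.5],[[0,0,0],[0,0,0],0.4],[[0,0,0],[0,0,0],0.3],[[0,0,0],[0,0,0],0.25],[[0,0,-0.015],[0,0,0],0.25],[[0,0,-0.035],[0,0,0],0.25],[[0,0,-0.045],[0,0,0],0.25],[[0,0,-0.045],[0,0,0],0.2],[[0,0,-0.03],[0,0,0],0.1],[[0,0,0],[0,0,0],0.1]])

```text
time: 33.0
tool_pos: [492.5, -265.3, 201.1]
tcp_rot: [-179.9, 0.2, 179.9]
ft_force: [0.2, -0.2, 0.1]
finger_gap: 76.8
```

```bash
python3 -c "
from h import *
todo(611,281,205)
s=shot('wrist','w5'); crop(s,'w5c',180,120,340,260,4)
s=shot('scene','s15'); crop(s,'s15c',80,150,220,250,5)"
```

```text
t 33.0 shift [-0.1179  0.5464 -0.0047] turn [-0.003  0.004 -0.001] F [ 0.2 -0.2  0.1] gap 76.8
```

View pics/w5c.png

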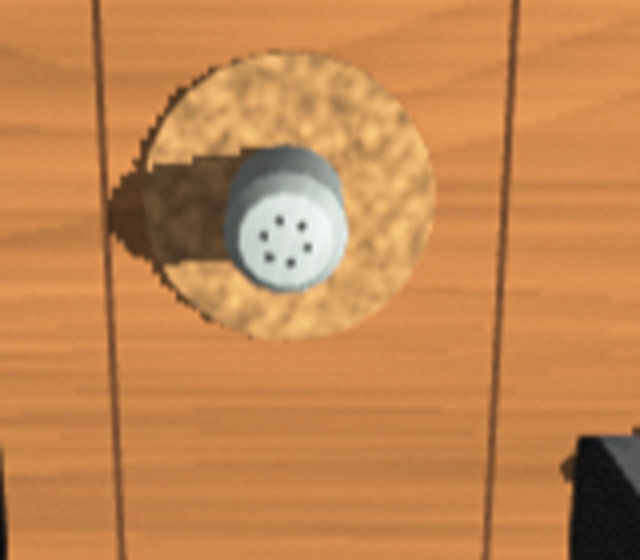

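View pics/s15c.png

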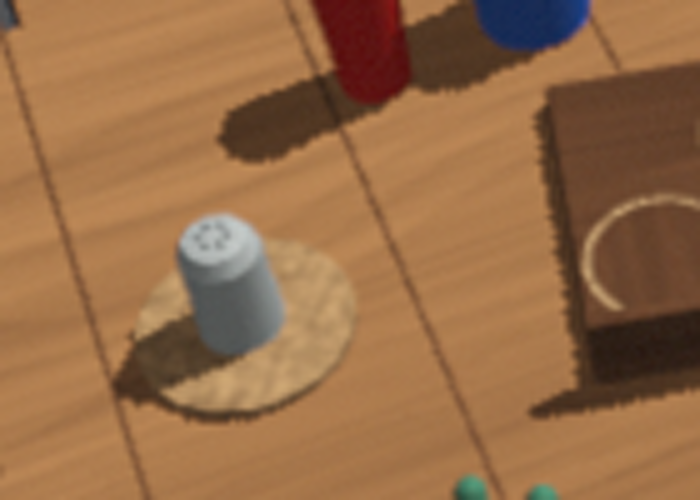

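The shaker stands upright on the coaster, about 3 mm from its centre. Now the returns, tumbler first, regrasping at the release pose.

carry_out(increments=[[[-0.001,0.02,-0.005],[0,0,0],0],[[-0.002,0.04,-0.005],[0,0,0],0],[[-0.003,0.045,0],[0,0,0],0],[[-0.003,0.045,0],[0,0,0],0],[[-0.003,0.045,0],[0,0,0],0],[[-0.003,0.045,0],[0,0,0],0],[[-0.003,0.045,0],[0,0,0],0],[[-0.003,0.045,0],[0,0,0],0],[[-0.003,0.045,0],[0,0,0],0],[[-0.003,0.045,0],[0,0,0],0],[[-0.003,0.045,0],[0,0,0],0],[[-0.003,0.03,0],[0,0,0],0]])

```text
time: 34.3
tool_pos: [512.1, 245.7, 185.0]
tcp_rot: [179.9, -2.1, 179.4]
ft_force: [0.4, -0.8, -0.2]
finger_gap: 85.6
```

```bash
python3 -c "
from h import *
todo(527,275,200)"
```

```text
t 34.3 shift [-0.0141  0.0295 -0.0154] turn [ 0.002 -0.036 -0.01 ] F [ 0.4 -0.8 -0.2] gap 85.6
```

carry_out(increments=[[[-0.003,0.005,-0.004],[0,-0.012,-0.003],0],[[-0.004,0.006,0],[0,-0.012,-0.003],0],[[-0.004,0.006,0],[0,-0.012,-0.003],0],[[0,0.002,0],[0,0,0],0],[[0,0,0],[0,0,0],0],[[0,0,0],[0,0,0],0]])

```text
time: 34.9
tool_pos: [520.5, 264.9, 182.3]
tcp_rot: [-179.8, -0.4, -179.9]
ft_force: [-0.1, -0.4, -0.1]
finger_gap: 85.3
```

```bash
python3 -c "
from h import *
todo(527,275,78)
s=shot('wrist','w6'); crop(s,'w6c',150,130,350,290,4)
print(onz(s,250,215,120))"
```

```text
t 34.9 shift [-0.0073  0.0103  0.1043] turn [-0.003 -0.008  0.001] F [-0.1 -0.4 -0.1] gap 85.3
[530.96567334 262.73859385 120.        ]
```

View pics/w6c.png

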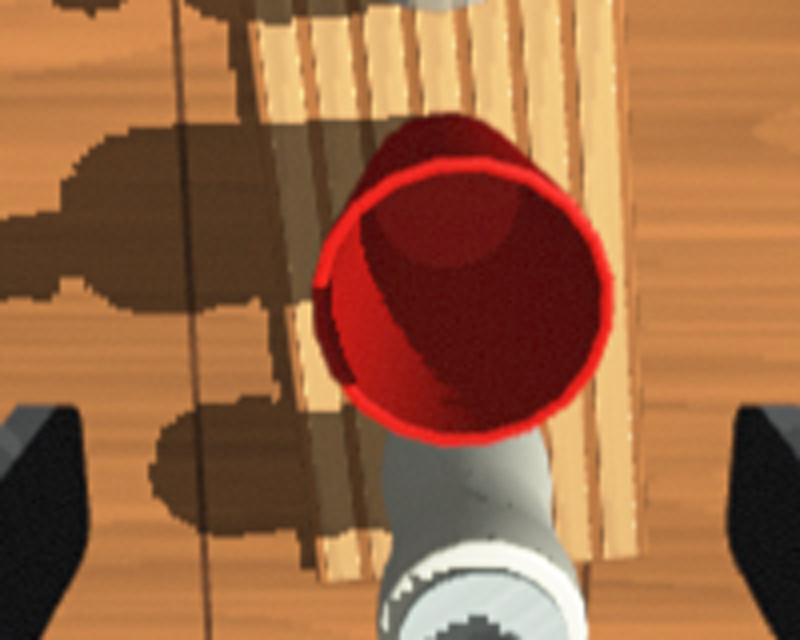

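The wrist crop shows the tumbler upright with its rim centred at (266,205), so the jaws need about +10 mm in y. Correct, then go down.

carry_out(increments=[[[-0.003,0.005,0.005],[-0.001,-0.003,0],0],[[-0.003,0.005,0.01],[-0.001,-0.003,0],0],[[-0.001,0,0.015],[-0.001,-0.002,0],0],[[0,0,0.015],[0,0,0],0],[[0,0,0.005],[0,0,0],0],[[0,0,0],[0,0,0],0]])

```text
time: 35.55
tool_pos: [528.5, 275.0, 128.1]
tcp_rot: [180.0, 0.1, 179.9]
ft_force: [-0.3, -0.5, -0.3]
finger_gap: 85.1
```

```bash
python3 -c "
from h import *
todo(527,275,78)"
```

```text
t 35.55 shift [0.0015 0.     0.0501] turn [ 0.001  0.001 -0.001] F [-0.3 -0.5 -0.3] gap 85.1
```

carry_out(increments=[[[0,0,0.012],[0,0,0],0],[[0,0,0.015],[0,0,0],0],[[0,0,0.012],[0,0,0],0],[[0,0,0.007],[0,0,0],0],[[0,0,0.002],[0,0,0],0],[[0,0,0],[0,0,0],0]])

```text
time: 36.15
tool_pos: [528.4, 275.0, 75.7]
tcp_rot: [180.0, 0.0, 179.9]
ft_force: [-0.1, 0.3, 0.1]
finger_gap: 85.8
```

```bash
python3 -c "
from h import *
todo(527,275,76.7)"
```

```text
t 36.15 shift [ 0.0014  0.     -0.001 ] turn [ 0.     0.001 -0.001] F [-0.1  0.3  0.1] gap 85.8
```

carry_out(increments=[[[0,0,0],[0,0,0],0.15],[[0,0,0],[0,0,0],0.25],[[0,0,0],[0,0,0],0.35],[[0,0,0],[0,0,0],0.4],[[0,0,0],[0,0,0],0.4],[[0,0,0],[0,0,0],0.4]], newtons=22)

```text
time: 36.75
tool_pos: [529.8, 275.6, 78.0]
tcp_rot: [179.9, 0.2, 179.9]
ft_force: [0.4, 0.4, -0.5]
finger_gap: 60.3
```

carry_out(increments=[[[0,0,-0.01],[0,0,0],0.5],[[0,0,-0.025],[0,0,0],0.5],[[0,0,-0.04],[0,0,0],0.5],[[0,0,-0.04],[0,0,0],0.5],[[0,-0.002,-0.025],[0,0,0],0.5],[[-0.001,-0.015,-0.005],[0,0,0],0.5],[[-0.002,-0.03,0],[0,0,0],0.5],[[-0.003,-0.04,0],[0,0,0],0.5],[[-0.003,-0.04,0],[0,0,0],0.5],[[-0.003,-0.04,0],[0,0,0],0.5],[[-0.003,-0.04,0],[0,0,0],0.5],[[-0.003,-0.04,0],[0,0,0],0.5]])

```text
time: 37.95
tool_pos: [543.6, 19.1, 226.3]
tcp_rot: [180.0, -0.0, -179.6]
ft_force: [1.4, 0.5, -0.8]
finger_gap: 60.2
```

```bash
python3 -c "
from h import *
todo(548,-93.8,180)"
```

```text
t 37.95 shift [-0.0037 -0.113   0.0462] turn [ 0.    -0.001  0.007] F [ 1.4  0.5 -0.8] gap 60.2
```

carry_out(increments=[[[-0.001,-0.035,0.002],[0,0,0.002],0.5],[[-0.002,-0.03,0.003],[0,0,0.002],0.5],[[-0.002,-0.02,0.005],[0,0,0.002],0.5],[[-0.001,-0.012,0.01],[0,0,0],0.5],[[0,0,0.01],[0,0,0],0.5],[[0,0,0.01],[0,0,0],0.5],[[0,0,0],[0,0,0],0.5],[[0,0,0],[0,0,0],0.5]])

```text
time: 38.75
tool_pos: [543.3, -88.9, 176.4]
tcp_rot: [179.9, -0.6, 179.6]
ft_force: [0.2, -0.0, -1.1]
finger_gap: 60.5
```

```bash
python3 -c "
from h import *
todo(549.5,-93.8,80)"
```

```text
t 38.75 shift [-0.0072 -0.0049  0.0963] turn [ 0.001 -0.01  -0.006] F [ 0.2 -0.  -1.1] gap 60.5
```

carry_out(increments=[[[-0.002,-0.003,0.015],[0,-0.003,-0.002],0.5],[[-0.002,-0.002,0.02],[0,-0.003,-0.002],0.5],[[-0.002,0,0.02],[0,-0.003,-0.002],0.5],[[0,0,0.015],[0,0,0],0.5],[[0,0,0.005],[0,0,0],0.5],[[0,0,0],[0,0,0],0.5],[[0,0,0],[0,0,0],0.5]])

```text
time: 39.45
tool_pos: [552.1, -88.9, 102.7]
tcp_rot: [180.0, 0.3, -179.5]
ft_force: [0.7, 0.3, -0.9]
finger_gap: 60.6
```

```bash
python3 -c "
from h import *
todo(549.5,-93.8,80)"
```

```text
t 39.45 shift [ 0.0028 -0.0049  0.0227] turn [0.    0.005 0.008] F [ 0.7  0.3 -0.9] gap 60.6
```

carry_out(increments=[[[0.001,-0.002,0.007],[0,0.001,0.002],0.5],[[0.001,-0.001,0.007],[0,0.001,0.002],0.5],[[0.001,0,0.004],[0,0,0],0.5],[[0,0,0],[0,0,0],0.5],[[0,0,0],[0,0,0],0.5]])

```text
time: 39.95
tool_pos: [550.5, -92.7, 85.7]
tcp_rot: [-180.0, 0.4, -179.8]
ft_force: [0.4, 0.2, -1.2]
finger_gap: 60.7
```

```bash
python3 -c "
from h import *
todo(549.5,-93.8,80)
s=shot('scene','s16'); crop(s,'s16c',160,110,310,230,5)"
```

```text
t 39.95 shift [ 0.001  -0.0011  0.0057] turn [-0.001  0.006  0.003] F [ 0.4  0.2 -1.2] gap 60.7
```

View pics/s16c.png

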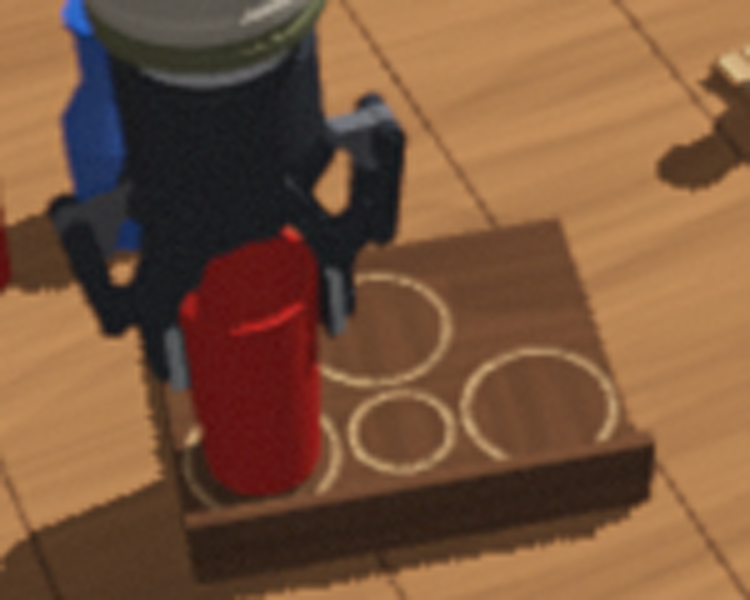

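The tumbler hovers about 5 mm over the right ring, well centred. Lower and release.

carry_out(increments=[[[0,-0.001,0.004],[0,0,0],0.5],[[0,0,0.003],[0,0,0],0.5],[[0,0,0.001],[0,0,0],0.5],[[0,0,0],[0,0,0],0.5]])

```text
time: 40.4
tool_pos: [552.4, -93.9, 79.0]
tcp_rot: [-179.9, 0.6, -179.8]
ft_force: [-0.4, -0.0, -0.9]
finger_gap: 60.6
```

carry_out(increments=[[[0.001,0,0.001],[0,0,0],0.25],[[0,0,0],[0,0,0],0.2],[[0,0,0],[0,0,0],0.1],[[0,0,0],[0,0,0],0],[[0,0,0],[0,0,0],0],[[0,0,-0.015],[0,0.002,0],0],[[0,0,-0.035],[0,0.002,0],0],[[0,0,-0.045],[0,0.002,0],0],[[0,0,-0.03],[0,0,0],0],[[0,0,0],[0,0,0],0]])

```text
time: 41.4
tool_pos: [548.2, -93.3, 204.4]
tcp_rot: [180.0, -0.1, -179.8]
ft_force: [0.4, -0.8, 0.3]
finger_gap: 85.3
```

```bash
python3 -c "
from h import *
todo(612,281.3,205)
s=shot('top','t17'); crop(s,'t17c',210,165,350,280,5)
s=shot('wrist','w17'); crop(s,'w17c',150,130,350,290,4)"
```

```text
t 41.4 shift [-0.065   0.3744 -0.0007] turn [ 0.    -0.002  0.003] F [ 0.4 -0.8  0.3] gap 85.3
```

View pics/w17c.png

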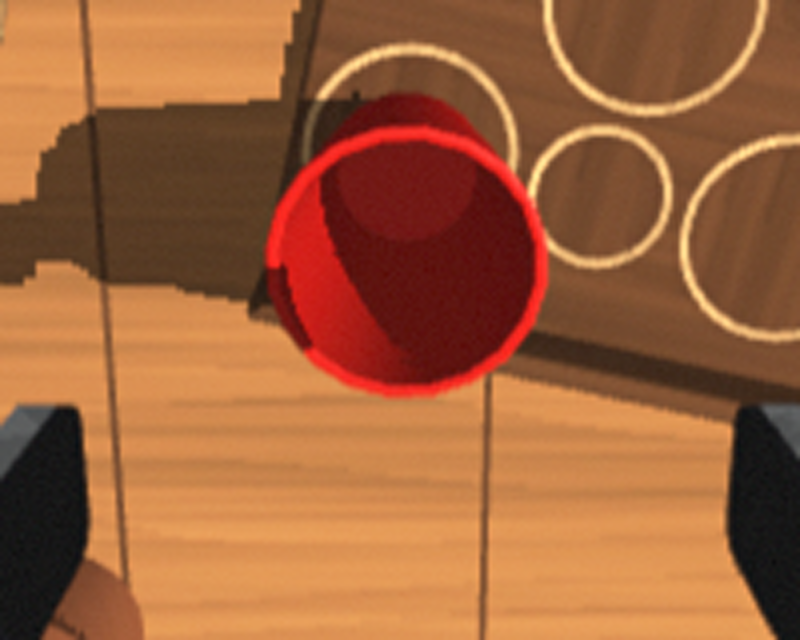

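View pics/t17c.png

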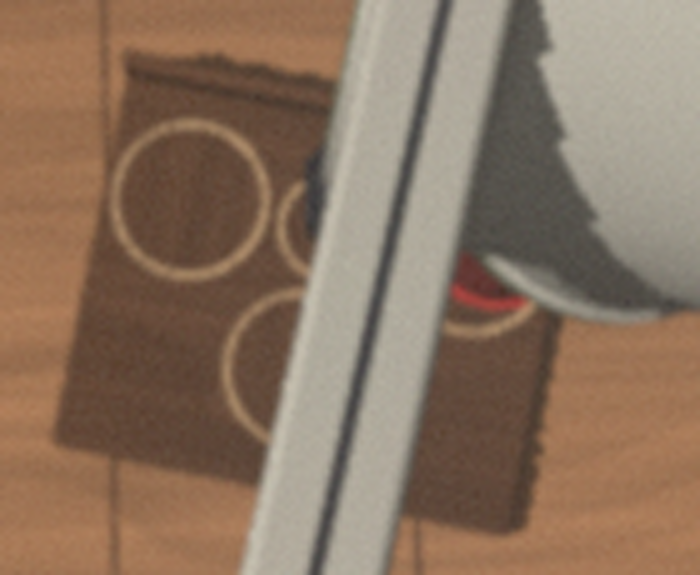

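The arm hides the tumbler in the top view, so I check it from there once over the trivet. Now to the grinder.

carry_out(increments=[[[-0.002,0.02,-0.004],[0,0,0],0.1],[[-0.005,0.035,0],[0,0,0],0.1],[[-0.006,0.04,0],[0,0,0],0.1],[[-0.007,0.04,0],[0,0,0],0.1],[[-0.007,0.04,0],[0,0,0],0.1],[[-0.007,0.04,0],[0,0,0],0.1],[[-0.007,0.04,0],[0,0,0],0.1],[[-0.007,0.04,0],[0,0,0],0.1],[[-0.007,0.035,0],[0,0,0],0.1],[[-0.005,0.025,0],[0,0,0],0.1],[[-0.003,0.012,0],[0,0,0],0.1],[[0,0,0],[0,0,0],0.1]])

```text
time: 42.7
tool_pos: [597.4, 285.2, 173.3]
tcp_rot: [-179.7, -2.6, 179.9]
ft_force: [0.7, 0.7, -0.3]
finger_gap: 76.9
```

```bash
python3 -c "
from h import *
todo(612,281.3,160)
s=shot('top','t18'); crop(s,'t18c',210,165,350,280,5)"
```

```text
t 42.7 shift [-0.0152 -0.0038  0.0126] turn [-0.005 -0.046 -0.001] F [ 0.7  0.7 -0.3] gap 76.9
```

View pics/t18c.png

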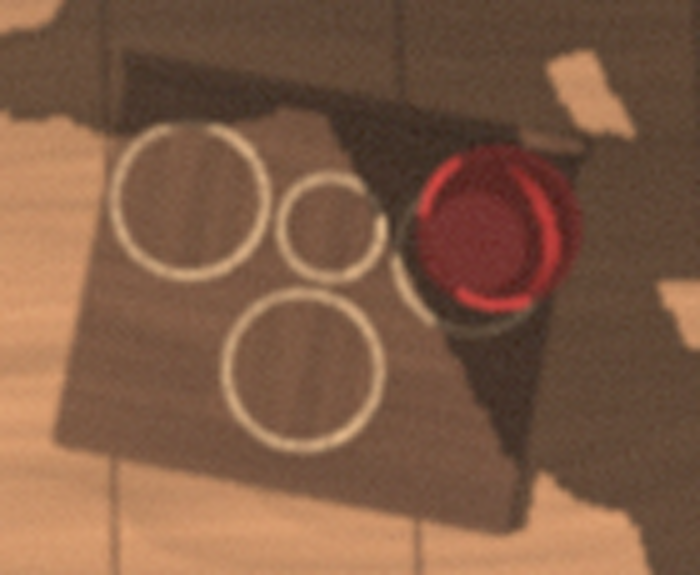

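The top crop puts the tumbler rim at (499,228), against (499,240) at the start. That is about 4.5 mm off in x, well within 15 mm. The others get a slight -x correction. Now the grinder.

carry_out(increments=[[[-0.004,-0.001,0],[-0.002,-0.015,0],0.1],[[-0.004,-0.001,0],[-0.002,-0.015,0],0.1],[[-0.004,-0.001,0.005],[-0.001,-0.015,0],0.1],[[-0.001,0,0.005],[0,0,0],0.1],[[0,0,0],[0,0,0],0.1],[[0,0,0],[0,0,0],0.1]])

```text
time: 43.35
tool_pos: [611.7, 274.5, 161.5]
tcp_rot: [-179.9, 0.1, 179.6]
ft_force: [-0.3, -1.1, 0.8]
finger_gap: 76.9
```

```bash
python3 -c "
from h import *
todo(611,281.3,77)
s=shot('wrist','w19'); crop(s,'w19c',150,130,350,290,4)
print(proj(s,[[609,281,105]]))"
```

```text
t 43.35 shift [0.001  0.007  0.0845] turn [-0.002  0.002 -0.008] F [-0.3 -1.1  0.8] gap 76.9
[[260.96882486 200.86540065]]
```

View pics/w19c.png

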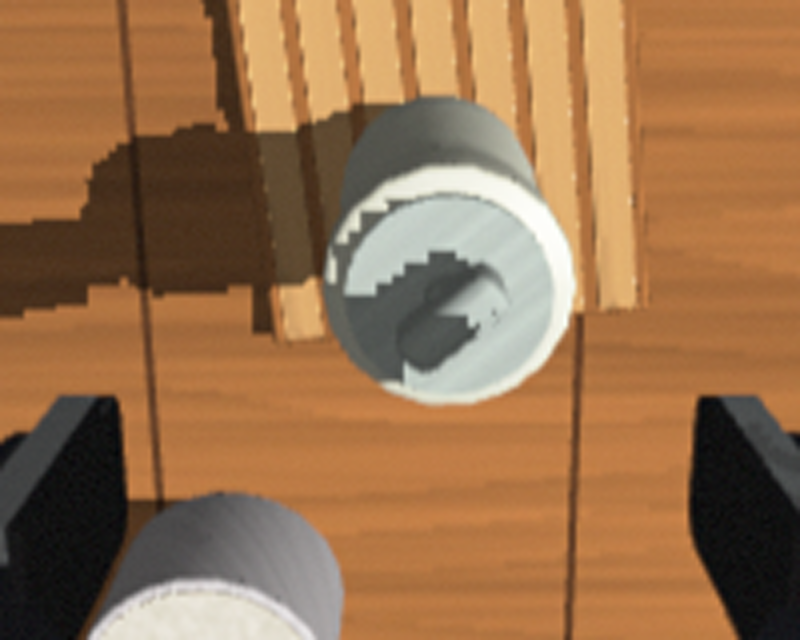

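The grinder stands upright at (262,201), as predicted. Shift y by +7 mm and go down.

carry_out(increments=[[[0,0.003,0.01],[0,0,-0.002],0.1],[[0,0.003,0.02],[0,0,-0.002],0.1],[[0,0.001,0.02],[0,0,0],0.1],[[0,0,0.015],[0,0,0],0.1],[[0,0,0.005],[0,0,0],0.1],[[0,0,0],[0,0,0],0.1]])

```text
time: 44.0
tool_pos: [612.1, 283.1, 87.8]
tcp_rot: [-179.9, 0.2, 179.9]
ft_force: [-0.7, -0.9, -0.0]
finger_gap: 77.2
```

```bash
python3 -c "
from h import *
todo(611,281.3,77)"
```

```text
t 44.0 shift [ 0.0011 -0.0017  0.0108] turn [-0.001  0.003 -0.002] F [-0.7 -0.9 -0. ] gap 77.2
```

carry_out(increments=[[[0.001,-0.001,0.005],[0,0,0],0.1],[[0,-0.001,0.004],[0,0,0],0.1],[[0,0,0.002],[0,0,0],0.15],[[0,0,0],[0,0,0],0.3],[[0,0,0],[0,0,0],0.4],[[0,0,0],[0,0,0],0.5],[[0,0,0],[0,0,0],0.6],[[0,0,0],[0,0,0],0.6],[[0,0,0],[0,0,0],0.6]], newtons=35)

```text
time: 44.9
tool_pos: [612.9, 281.6, 79.2]
tcp_rot: [180.0, 0.4, 179.9]
ft_force: [-0.2, 0.4, -0.7]
finger_gap: 48.6
```

carry_out(increments=[[[0,0,-0.01],[0,0,0],0.7],[[0,0,-0.025],[0,0,0],0.7],[[0,0,-0.04],[0,0,0],0.7],[[0,0,-0.03],[0,0,0],0.7],[[0.001,-0.01,-0.01],[0,0,0],0.7],[[0.004,-0.025,0],[0,0,0],0.7],[[0.006,-0.035,0],[0,0,0],0.7],[[0.006,-0.04,0],[0,0,0],0.7],[[0.006,-0.04,0],[0,0,0],0.7],[[0.006,-0.035,0],[0,0,0],0.7],[[0.004,-0.025,0],[0,0,0],0.7],[[0.003,-0.015,0],[0,0,0],0.7]])

```text
time: 46.1
tool_pos: [568.5, 45.2, 193.2]
tcp_rot: [-179.7, -0.2, -179.9]
ft_force: [0.4, 0.7, -3.6]
finger_gap: 48.7
```

carry_out(increments=[[[0,0,0],[0,0,0],0.7]])

```text
time: 46.2
tool_pos: [567.4, 42.3, 192.3]
tcp_rot: [-179.7, -0.3, 179.9]
ft_force: [0.5, -0.0, -3.3]
finger_gap: 48.8
```

```bash
python3 -c "
from h import *
todo(570,26.9,160)"
```

```text
t 46.2 shift [-0.0027 -0.0153  0.0323] turn [-0.006 -0.005 -0.001] F [ 0.5 -0.  -3.3] gap 48.8
```

carry_out(increments=[[[-0.001,-0.005,0.01],[-0.002,-0.002,0],0.7],[[-0.001,-0.005,0.02],[-0.002,-0.002,0],0.7],[[0,-0.004,0.02],[-0.001,0,0],0.7],[[0,0,0.02],[0,0,0],0.7],[[0,0,0.01],[0,0,0],0.7],[[0,0,0],[0,0,0],0.7],[[0,0,0],[0,0,0],0.7]])

```text
time: 46.9
tool_pos: [567.4, 28.8, 104.4]
tcp_rot: [180.0, -0.2, -180.0]
ft_force: [-0.3, -0.2, -2.8]
finger_gap: 48.3
```

```bash
python3 -c "
from h import *
todo(570.5,26.9,81)"
```

```text
t 46.9 shift [-0.0032 -0.0019  0.0234] turn [ 0.001 -0.004  0.001] F [-0.3 -0.2 -2.8] gap 48.3
```

carry_out(increments=[[[-0.001,-0.001,0.007],[0,-0.001,0],0.7],[[-0.001,-0.001,0.007],[0,-0.001,0],0.7],[[0,0,0.004],[0,0,0],0.7],[[0,0,0],[0,0,0],0.7],[[0,0,0],[0,0,0],0.7]])

```text
time: 47.4
tool_pos: [571.7, 27.1, 87.8]
tcp_rot: [180.0, 0.2, -179.9]
ft_force: [0.2, -0.3, -3.9]
finger_gap: 48.9
```

```bash
python3 -c "
from h import *
todo(570.5,26.9,81)
s=shot('scene','s20'); crop(s,'s20c',160,110,310,230,5)"
```

```text
t 47.4 shift [ 0.0012 -0.0002  0.0068] turn [0.001 0.003 0.002] F [ 0.2 -0.3 -3.9] gap 48.9
```

View pics/s20c.png

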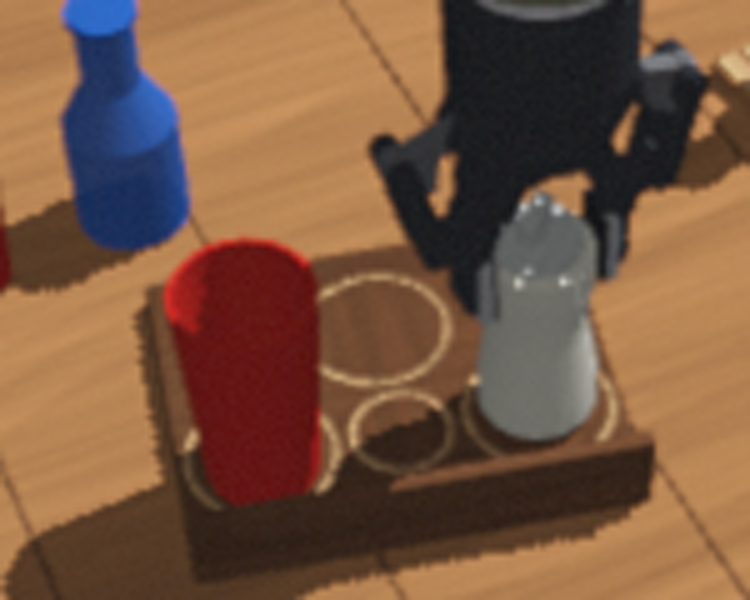

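The grinder hovers over the left ring. Lower and release.

carry_out(increments=[[[0.001,0,0.004],[0,0,0],0.7],[[0.001,0,0.003],[0,0,0],0.7],[[0,0,0.001],[0,0,0],0.7],[[0,0,0],[0,0,0],0.7]])

```text
time: 47.85
tool_pos: [571.1, 27.1, 81.4]
tcp_rot: [180.0, 0.4, -179.9]
ft_force: [-0.1, -0.2, -4.0]
finger_gap: 48.4
```

carry_out(increments=[[[0.0005,0,0.002],[0,0,0],0.7],[[0,0,0],[0,0,0],0.7]])

```text
time: 48.05
tool_pos: [572.3, 27.2, 81.6]
tcp_rot: [180.0, 0.6, -179.9]
ft_force: [0.1, -0.2, -3.1]
finger_gap: 48.5
```

carry_out(increments=[[[0,0,0.0005],[0,0,0],0.38],[[0,0,0],[0,0,0],0.33],[[0,0,0],[0,0,0],0.25],[[0,0,0],[0,0,0],0.15],[[0,0,0],[0,0,0],0.1],[[0,0,-0.015],[0,0.003,0],0.1],[[0,0,-0.035],[0,0.003,0],0.1],[[0,0,-0.045],[0,0.002,0],0.15],[[0,0,-0.035],[0,0,0],0.25],[[0,0,0],[0,0,0],0.25]])

```text
time: 49.05
tool_pos: [569.7, 27.0, 212.9]
tcp_rot: [180.0, -0.2, -179.9]
ft_force: [0.5, 0.0, 1.5]
finger_gap: 63.8
```

```bash
python3 -c "
from h import *
todo(442.6,270.2,205)"
```

```text
t 49.05 shift [0.1266 0.2434 0.0085] turn [ 0.001 -0.003  0.002] F [0.5 0.  1.5] gap 63.8
```

carry_out(increments=[[[0.008,0.015,-0.004],[0,0,0],0.25],[[0.015,0.028,-0.002],[0,0,0],0.25],[[0.018,0.035,-0.002],[0,0,0],0.25],[[0.018,0.035,0],[0,0,0],0.25],[[0.018,0.035,0],[0,0,0],0.25],[[0.018,0.035,0],[0,0,0],0.25],[[0.015,0.03,0],[0,0,0],0.25],[[0.008,0.018,0],[0,0,0],0.25],[[0.003,0.008,0],[0,0,0],0.25],[[0,0,0],[0,0,0],0.25],[[0,0,0],[0,0,0],0.25]])

```text
time: 50.15
tool_pos: [434.6, 277.3, 212.4]
tcp_rot: [-179.9, -0.9, -179.9]
ft_force: [0.3, 0.3, 0.3]
finger_gap: 64.1
```

```bash
python3 -c "
from h import *
todo(442.6,270.2,160)
s=shot('top','t21'); crop(s,'t21c',210,165,350,280,5)"
```

```text
t 50.15 shift [-0.0089 -0.007   0.0523] turn [-0.002 -0.016  0.002] F [0.3 0.3 0.3] gap 64.1
```

View pics/t21c.png

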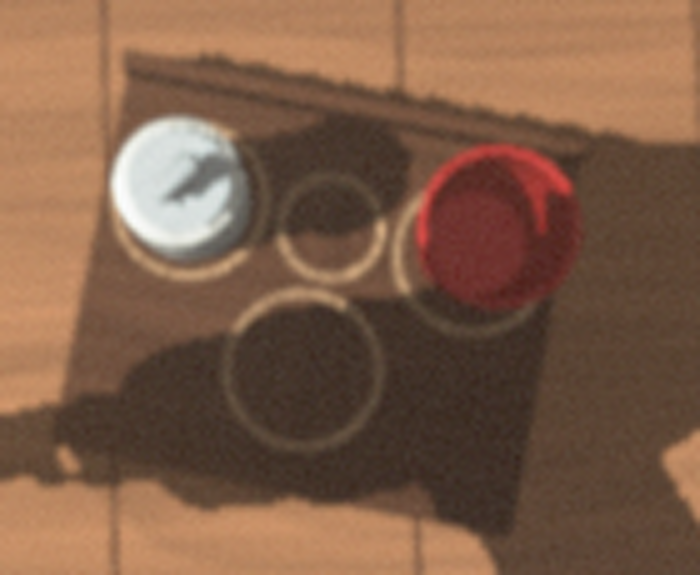

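The grinder is back where it began, at crop (180,184). Now the cruet.

carry_out(increments=[[[-0.003,-0.003,0.01],[-0.001,-0.005,0],0.25],[[-0.003,-0.002,0.015],[-0.001,-0.005,0],0.25],[[-0.002,-0.001,0.015],[0,-0.005,0],0.25],[[0,0,0.005],[0,0,0],0.25],[[0,0,0],[0,0,0],0.25],[[0,0,0],[0,0,0],0.25]])

```text
time: 50.8
tool_pos: [445.6, 265.2, 163.6]
tcp_rot: [-179.9, 0.0, 179.6]
ft_force: [-0.2, -0.9, 0.1]
finger_gap: 64.0
```

```bash
python3 -c "
from h import *
todo(442.6,270.2,91)
s=shot('wrist','w22'); crop(s,'w22c',150,130,350,290,4)
print(proj(s,[[440,270,137]]))"
```

```text
t 50.8 shift [0.003  0.0051 0.0726] turn [-0.001  0.    -0.007] F [-0.2 -0.9  0.1] gap 64.0
[[259.92120619 210.43532184]]
```

View pics/w22c.png

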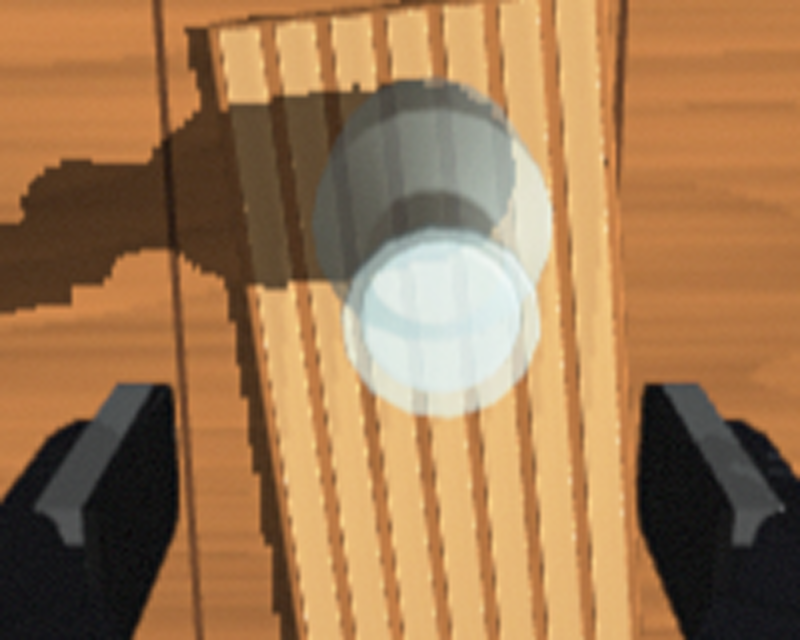

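The cruet's lip is at (260,211), as predicted. Down with small corrections.

carry_out(increments=[[[0.001,0.003,0.01],[0,0,-0.002],0.25],[[0.001,0.002,0.015],[0,0,-0.002],0.25],[[0.001,0,0.018],[0,0,-0.002],0.25],[[0,0,0.015],[0,0,0],0.25],[[0,0,0.004],[0,0,0],0.25],[[0,0,0],[0,0,0],0.25]])

```text
time: 51.45
tool_pos: [442.8, 271.9, 97.9]
tcp_rot: [180.0, 0.1, -179.9]
ft_force: [0.0, 0.6, 0.4]
finger_gap: 63.9
```

```bash
python3 -c "
from h import *
todo(442.6,270.2,91)"
```

```text
t 51.45 shift [ 0.0002 -0.0017  0.0069] turn [0.    0.003 0.001] F [0.  0.6 0.4] gap 63.9
```

carry_out(increments=[[[0,-0.001,0.004],[0,0,0],0.25],[[0,0,0.003],[0,0,0],0.3],[[0,0,0],[0,0,0],0.45],[[0,0,0],[0,0,0],0.6],[[0,0,0],[0,0,0],0.7],[[0,0,0],[0,0,0],0.8],[[0,0,0],[0,0,0],0.8],[[0,0,0],[0,0,0],0.8],[[0,0,0],[0,0,0],0.8]], newtons=30)

```text
time: 52.35
tool_pos: [443.8, 271.5, 92.1]
tcp_rot: [179.9, 0.3, -179.9]
ft_force: [-1.0, 0.1, -1.0]
finger_gap: 28.7
```

carry_out(increments=[[[0,0,-0.01],[0,0,0],0.9],[[0,0,-0.025],[0,0,0],0.9],[[0,0,-0.04],[0,0,0],0.9],[[0,0,-0.04],[0,0,0],0.9],[[0,0,-0.03],[0,0,0],0.9],[[-0.002,-0.012,-0.01],[0,0,0],0.9],[[-0.005,-0.025,0],[0,0,0],0.9],[[-0.007,-0.035,0],[0,0,0],0.9],[[-0.007,-0.035,0],[0,0,0],0.9],[[-0.007,-0.035,0],[0,0,0],0.9],[[-0.007,-0.035,0],[0,0,0],0.9],[[-0.007,-0.035,0],[0,0,0],0.9]])

```text
time: 53.55
tool_pos: [483.1, 51.0, 252.2]
tcp_rot: [-180.0, 0.0, -179.5]
ft_force: [0.3, 0.0, -2.8]
finger_gap: 29.0
```

```bash
python3 -c "
from h import *
todo(498,-18.6,220)"
```

```text
t 53.55 shift [-0.0143 -0.0697  0.0323] turn [-0.001  0.001  0.009] F [ 0.3  0.  -2.8] gap 29.0
```

carry_out(increments=[[[-0.005,-0.025,0],[0,0,0.002],0.9],[[-0.004,-0.02,0.002],[0,0,0.002],0.9],[[-0.002,-0.01,0.01],[0,0,0.002],0.9],[[-0.001,-0.004,0.01],[0,0,0],0.9],[[0,0,0.01],[0,0,0],0.9],[[0,0,0],[0,0,0],0.9],[[0,0,0],[0,0,0],0.9]])

```text
time: 54.25
tool_pos: [491.8, -16.0, 212.2]
tcp_rot: [-179.9, -0.4, 179.8]
ft_force: [1.3, -0.0, -1.7]
finger_gap: 28.5
```

```bash
python3 -c "
from h import *
todo(499,-18.6,94)"
```

```text
t 54.25 shift [-0.0081 -0.0024  0.1181] turn [-0.001 -0.008 -0.003] F [ 1.3 -0.  -1.7] gap 28.5
```

carry_out(increments=[[[-0.002,-0.001,0.015],[0,-0.002,-0.001],0.9],[[-0.002,-0.001,0.02],[0,-0.002,-0.001],0.9],[[-0.002,0,0.02],[0,-0.002,-0.001],0.9],[[-0.001,0,0.015],[0,0,0],0.9],[[0,0,0.01],[0,0,0],0.9],[[0,0,0.005],[0,0,0],0.9],[[0,0,0],[0,0,0],0.9],[[0,0,0],[0,0,0],0.9]])

```text
time: 55.05
tool_pos: [501.0, -12.4, 128.0]
tcp_rot: [-180.0, 0.3, -179.5]
ft_force: [-0.4, -0.4, -1.8]
finger_gap: 28.6
```

```bash
python3 -c "
from h import *
todo(499,-18.6,94)"
```

```text
t 55.05 shift [ 0.0022 -0.0062  0.034 ] turn [-0.001  0.005  0.01 ] F [-0.4 -0.4 -1.8] gap 28.6
```

carry_out(increments=[[[0.001,-0.002,0.008],[0,0.001,0.003],0.9],[[0.001,-0.002,0.009],[0,0.001,0.003],0.9],[[0.001,-0.001,0.008],[0,0,0.002],0.9],[[0,0,0.003],[0,0,0],0.9],[[0,0,0],[0,0,0],0.9],[[0,0,0],[0,0,0],0.9]])

```text
time: 55.65
tool_pos: [498.9, -18.3, 99.2]
tcp_rot: [-179.9, 0.3, -180.0]
ft_force: [1.0, -0.1, -2.3]
finger_gap: 28.8
```

```bash
python3 -c "
from h import *
todo(499,-18.6,94)
s=shot('scene','s23'); crop(s,'s23c',160,90,310,230,5)"
```

```text
t 55.65 shift [-0.0001 -0.0003  0.0052] turn [-0.001  0.005  0.   ] F [ 1.  -0.1 -2.3] gap 28.8
```

View pics/s23c.png

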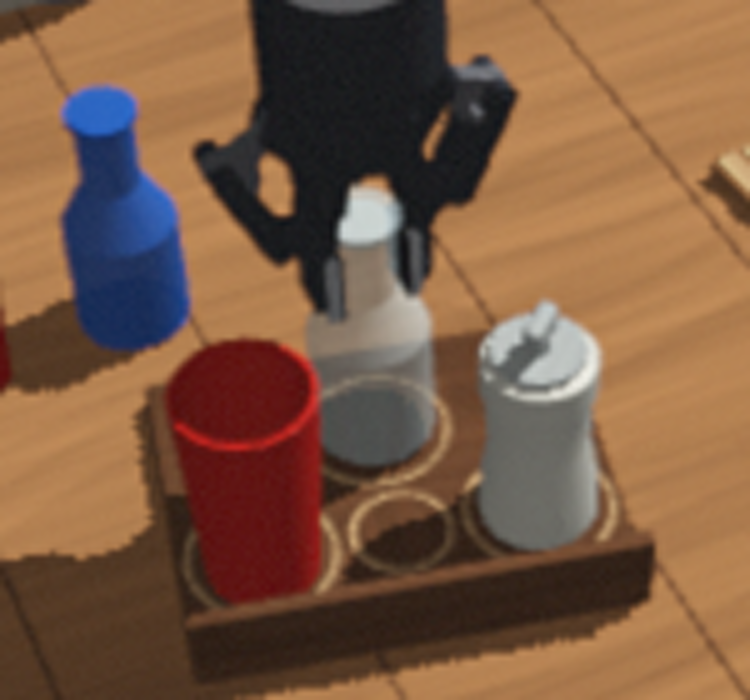

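The cruet hovers about 5 mm above the front ring. Lower it slowly.

carry_out(increments=[[[0,0,0.003],[0,0,0],0.9],[[0,0,0.003],[0,0,0],0.9],[[0.001,0,0.001],[0,0,0],0.9],[[0,0,0],[0,0,0],0.9]])

```text
time: 56.1
tool_pos: [500.2, -18.2, 94.3]
tcp_rot: [-179.9, 0.6, -180.0]
ft_force: [-0.3, 0.7, -2.4]
finger_gap: 28.7
```

carry_out(increments=[[[0.001,0,0.001],[0,0,0],0.62],[[0,0,0],[0,0,0],0.55],[[0,0,0],[0,0,0],0.45],[[0,0,0],[0,0,0],0.3],[[0,0,0],[0,0,0],0.25],[[0,0,0],[0,0,0],0.25]])

```text
time: 56.7
tool_pos: [499.7, -18.2, 93.7]
tcp_rot: [-179.9, 0.7, -180.0]
ft_force: [-0.3, 0.7, 0.8]
finger_gap: 64.0
```

```bash
python3 -c "
from h import *
todo(499,-18.6,94)
s=shot('scene','s24'); crop(s,'s24c',160,90,310,230,5)"
```

```text
t 56.7 shift [ 0.0007 -0.0004 -0.0003] turn [-0.001  0.011  0.001] F [-0.3  0.7  0.8] gap 64.0
```

View pics/s24c.png

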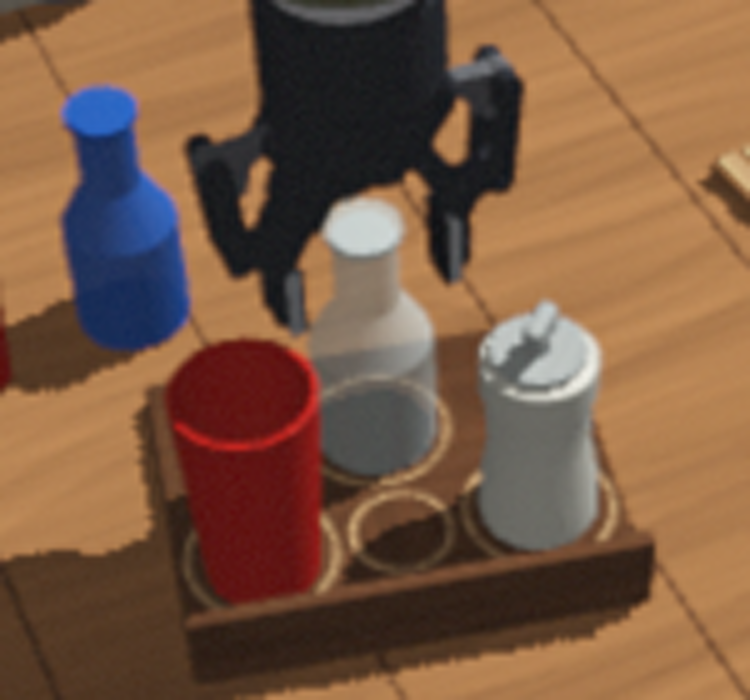

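All three stand upright on their rings. Lift off and move towards the trivet for an open final view.

carry_out(increments=[[[0,0,-0.015],[0,0.002,0],0.25],[[0,0,-0.035],[0,0.002,0],0.25],[[0,0,-0.045],[0,0.002,0],0.25],[[0,0,-0.03],[0,0,0],0.25],[[0.004,0.02,-0.01],[0,0,0],0.25],[[0.008,0.04,0],[0,0,0],0.25],[[0.008,0.04,0],[0,0,0],0.25],[[0.008,0.04,0],[0,0,0],0.25],[[0.008,0.04,0],[0,0,0],0.25],[[0.005,0.03,0],[0,0,0],0.25],[[0,0.015,0],[0,0,0],0.25],[[0,0,0],[0,0,0],0.25]])

```text
time: 57.95
tool_pos: [455.7, 214.8, 234.5]
tcp_rot: [180.0, 0.4, 179.8]
ft_force: [-0.6, -1.5, -0.2]
finger_gap: 64.0
```

```bash
python3 -c "
from h import *
todo(499,-18.6,94)
s=shot('top','t25'); crop(s,'t25c',210,165,350,280,5)
s=shot('scene','s25')"
```

```text
t 57.95 shift [-0.0431 -0.2333  0.1407] turn [ 0.     0.007 -0.003] F [-0.6 -1.5 -0.2] gap 64.0
```

View pics/t25c.png

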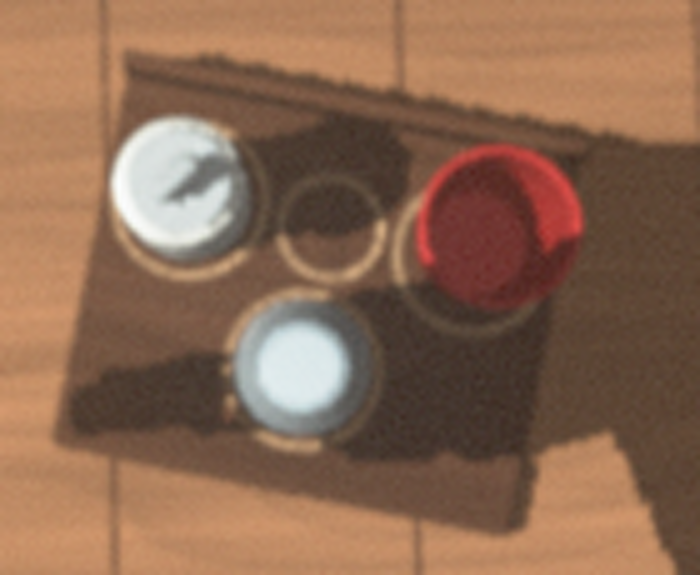

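View pics/s25.png

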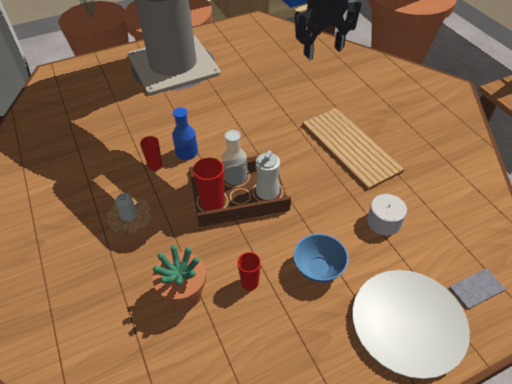

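In the final views:
- **Grinder:** back at crop (180,185), where it started.
- **Cruet:** (302,366) against (302,369).
- **Tumbler:** (500,228) against (499,240), about 4.5 mm.
- **Shaker:** on the coaster at (126,208) in the scene view.
- **Bystanders:** unmoved.

Let the arm come to rest, then hand in.

carry_out(increments=[[[0,0,0],[0,0,0],0.25],[[0,0,0],[0,0,0],0.25],[[0,0,0],[0,0,0],0.25]])

```text
time: 58.35
tool_pos: [456.6, 210.4, 234.3]
tcp_rot: [-179.9, 0.4, 179.6]
ft_force: [0.4, -0.2, 0.0]
finger_gap: 64.1
```

```bash
python3 -c "
from h import *
print(r.hand_in())"
```

```text
the job is handed in; nothing more can be done
None
```

The job is done and handed in at about 58 s of the 138 s allowed; `hand_in` gives no verdict, so the result below rests on my own checks. I moved the cruet, grinder and tumbler upright onto the trivet, stood the salt shaker on the coaster, then put the tumbler, grinder and cruet back on their own seats.

**What the last pictures showed:**
- **Grinder and cruet:** upright and within about 1 mm of where they started.
- **Tumbler:** upright and within its 15 mm limit, but about 4.5 mm from its starting position, towards the fence.
- **Shaker:** upright on the coaster, about 3 mm from its centre in the wrist picture taken just after release. The final scene view shows it still in place.
- **Bystanders and look-alikes:** the succulent, bowl, candle, blue cruet and small red cups look unmoved.
- **Arm:** clear of everything, above the trivet.

**Disagreement and limits of the checks:**
- The wrist camera read x about 4 mm lower than the other two cameras. I used averages, which the grasps confirmed.
- The wrist force was too noisy to show touchdown, so I judged release heights from the grasp heights. Nothing visibly tipped or shifted on release.

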